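# Turn mirrored corner brackets and gauge the row

## Robot

A 6-joint arm with a two-finger parallel gripper is mounted at the origin on a cart in front of the work surface, level with it; the furniture and walls round the work are solid. World frame = base frame: x ahead of the robot, y to its left, z up, the work surface at z = 0. Lengths are in m, angles in degrees, forces in N, time in s.
With the tool pointing down it reaches from about 0.425 to 1.125 m from the base axis. Payload 14.9 kg.
Tool frame: the origin (TCP) lies between the finger pads; the fingertips stand robot.finger_overhang ahead of it and the grasp point (between the pads) lies 5 mm behind it (robot.finger_overhang is the distance from the TCP to the fingertips, in m); z points along the fingers, y is the direction in which the jaws open and shut (so a half turn about z gives the same grasp; the last joint's range is limited). The gripper opens to 91 mm and grips with 3 to 60 N. Pads are 32 mm wide; open, the fingers measure 118 mm over their backs; the gripper's body (76 mm by 178 mm) begins 60 mm behind the grasp point.
Start: joints at [-64.933, 21.709, 99.362, -0, 58.929, -1.908], TCP at [0.318, -0.624, 0.228] pointing down, gripper open.
Joint ranges: [-158.91, 158.91], [-42.39, 125.64], [0.06, 152.35], [-60.88, 240.88], [17.5, 164.5], [-176.32, 176.32]. Speed limits (degrees/s): [108.29, 108.29, 136.94, 180, 180, 180].

## Interface

Orientations are given as [roll, pitch, yaw] about the fixed x, y, z axes, in that order (R = Rz(yaw) Ry(pitch) Rx(roll)).
In Python, from rig import readout, optics, robot gives the robot as it stands.
- The arm moves only by the tool play_rows, never from a script. Its argument "deltas" is a list of rows, each an object of numbers: "jaw": the closure, from -1 (fully open) to 1 (shut), so that 0 is half open; "tx", "ty", "tz": the shift along the tool's x, y, z in cm; "twist": the turn about the tool's z in rad. In form: [{"jaw": .., "tx": .., "ty": .., "tz": .., "twist": ..}, ...]. A call has exactly 5 rows; each row shifts and turns the commanded pose from where the row before left it, along the tool's axes as they then stand; what a row does not reach is not made up. A row lasts 1/10 s, in which the tool goes at most 50 mm and 8.59 degrees, less where a joint would pass 70% of its speed; a pose out of reach is approached as far as the arm can. A call is refused whole if a number of a shift passes 5 or a number of a turn 0.15, either way. A call with a gripper value outside its range is refused whole. The fingers move at their own pace and stop on an object; "force" is the grip in N (left out, the last holds). Time passes only in rows, so rows that do not move let the fingers close, or fill a call up. It gives the time, the measured TCP pose, the force and the opening at its end, in the units of the state.
- readout.state(): the state, without advancing time (a new reading comes with each control period).
- optics.grab_frame(name): name is "scene" or "top" or "wrist"; returns a dict with "frame" (400x640x3 uint8, red, green, blue), "vertical_fov" (degrees; the focal length in pixels is half the picture's height over the tangent of half this angle, whatever the lens; pixels are square), "cx", "cy" (the principal point, pixels), "extrinsics" (4x4, takes a point from camera to world coordinates). Camera axes: x right, y up, looking along -z (the intrinsics and any distortion apply to the point x, -y, -z); pixel columns grow to the right and rows downward; lengths in m; the calibration is good to about 2 mm. A picture is of the moment at which its call begins. There is no depth.
- robot.sign_off(): hands the job in, once; it reports no verdict.
The state is a dict: "time": time; "joint_positions": joint angles; "dq": joint speeds; "joint_torque": joint torques, N m; "position": TCP position; "ee_rot": TCP orientation; "force": force on the tool from outside, world axes, zero at the start; "torque": the same for the moment, N m; "opening": finger opening in m.
Only numpy, scipy, OpenCV 4.12 (cv2) and the standard library are available. Lean on these libraries where they do the work, as an engineer would, in place of code of your own. Each camera call takes 0.05 s, during which the arm holds its last target.

## Task

Check the shaker tray's corner brackets in the row gauge: put every bracket from the bench into the channel in one row, upright leg at the back against the fence and the triangular web at the left-hand end; a mirrored bracket, whose web would come at the right, must first be rolled over on to its other leg. When all are in, slide the jaw to the right until the row presses the sprung anvil in about half-way (10 mm), and leave the jaw there. Leave the beaker, bottle and petri dish alone.

Things in the scene. Friction and masses are not known exactly. Their poses are not given: they have to be found in the camera images.
- channel (a point): row gauge fixed on the bench: base plate 80 (x) x 430 (y) x 10 mm with a fence along its back edge. This point: top of the base plate, mid-length. Axes: x to the fence, y left along the channel, z up. Fence front face at x = +30 mm, fence top 20 mm above the plate. Channel from the anvil face at y = -145 mm (anvil out) to the jaw face at y = +175 mm (jaw fully open).
- jaw (a joint): sliding jaw at the left end of the gauge: m it has slid to the right (-y of the gauge) from fully open; 0 to 0.240. Stiff slide: about 7 N to move, and it stays where it is left. Its face is at y = 0.175 minus this value in the gauge's channel axes; face 50 mm wide, up to 61 mm above the bench.
- jaw_grip (a point): grip fin on top of the jaw: an upright plate 14 mm thick along y, 44 mm wide along x; fin from 61 to 111 mm above the bench. This point is on its mid-plane, 92 mm above the bench; the jaw's pressing face is 20 mm to the right of it.
- anvil (a joint): sprung anvil plate at the right end of the gauge: m it has been pressed in (to the right); 0 out, 0.020 at its stop. Spring 400 N/m (10 mm takes 4 N). Two rods stick out behind its housing as it goes in.
- anvil_face (a point): middle of the anvil's pressing face (48 mm wide, 13 to 59 mm above the bench).
- bracket_a_centre (a point): steel angle bracket, 0.15 kg: two square legs 60 x 60 mm, 10 mm thick, at right angles; triangular web 8 mm thick closes one end only. Fills a 60 mm cube; this is its centre. Leg 1 at x = +20 to +30 mm, leg 2 at z = -30 to -20, web at y = +22 to +30. Right hand: rests on leg 2 (z up). Mirrored: rests on leg 1 (x down): upright leg at the back, its web is at the right. May be absent.
- bracket_a_heel (a point): middle of this bracket's outer corner edge, where its two legs meet outside (x = +30, y = 0, z = -30 mm from its centre).
- bracket_b_centre (a point): steel angle bracket, 0.15 kg: two square legs 60 x 60 mm, 10 mm thick, at right angles; triangular web 8 mm thick closes one end only. Fills a 60 mm cube; this is its centre. Leg 1 at x = +20 to +30 mm, leg 2 at z = -30 to -20, web at y = +22 to +30. Right hand: rests on leg 2 (z up). Mirrored: rests on leg 1 (x down): upright leg at the back, its web is at the right. May be absent.
- bracket_b_heel (a point): middle of this bracket's outer corner edge, where its two legs meet outside (x = +30, y = 0, z = -30 mm from its centre).
- bracket_c_centre (a point): steel angle bracket, 0.15 kg: two square legs 60 x 60 mm, 10 mm thick, at right angles; triangular web 8 mm thick closes one end only. Fills a 60 mm cube; this is its centre. Leg 1 at x = +20 to +30 mm, leg 2 at z = -30 to -20, web at y = +22 to +30. Right hand: rests on leg 2 (z up). Mirrored: rests on leg 1 (x down): upright leg at the back, its web is at the right. May be absent.
- bracket_c_heel (a point): middle of this bracket's outer corner edge, where its two legs meet outside (x = +30, y = 0, z = -30 mm from its centre).
- bracket_d_centre (a point): steel angle bracket, 0.15 kg: two square legs 60 x 60 mm, 10 mm thick, at right angles; triangular web 8 mm thick closes one end only. Fills a 60 mm cube; this is its centre. Leg 1 at x = +20 to +30 mm, leg 2 at z = -30 to -20, web at y = +22 to +30. Right hand: rests on leg 2 (z up). Mirrored: rests on leg 1 (x down): upright leg at the back, its web is at the right. May be absent.
- bracket_d_heel (a point): middle of this bracket's outer corner edge, where its two legs meet outside (x = +30, y = 0, z = -30 mm from its centre).
- glass_beaker: bystander, leave alone: the clear beaker, 68 mm wide, 88 mm high; origin at the centre of its underside.
- amber_bottle: bystander, leave alone: the amber bottle with the blue cap, 56 mm wide, 105 mm high; origin at the centre of its underside.
- dish: bystander, leave alone: the petri dish, 71 mm wide, 15 mm high; origin at the centre of its underside.
There are look-alikes about, which are no part of the job. What is shaped like the part that bears bracket_b_centre but red is not meant. What is shaped like the part that bears bracket_d_centre but purple is not meant.

How it is judged (in metres and radians):
On the way, in this order (a step that is already met when the one before it is completed fails the run):
1. every bracket is in the channel, upright leg at the fence and web at the left (x of bracket_a_heel in the frame of channel between 0.018 and 0.034 m and y of bracket_a_heel in the frame of channel between -0.17 and 0.17 m and z of bracket_a_heel in the frame of channel between -0.005 and 0.006 m and angle between each of bracket_a_centre, bracket_b_centre, bracket_c_centre, bracket_d_centre's own z axis and vertical below 0.12 rad and angle between the y axis of each of bracket_a_centre, bracket_b_centre, bracket_c_centre, bracket_d_centre and the y axis of channel, either way round below 0.15 rad and x of bracket_b_heel in the frame of channel between 0.018 and 0.034 m and y of bracket_b_heel in the frame of channel between -0.17 and 0.17 m and z of bracket_b_heel in the frame of channel between -0.005 and 0.006 m and x of bracket_c_heel in the frame of channel between 0.018 and 0.034 m and y of bracket_c_heel in the frame of channel between -0.17 and 0.17 m and z of bracket_c_heel in the frame of channel between -0.005 and 0.006 m and x of bracket_d_heel in the frame of channel between 0.018 and 0.034 m and y of bracket_d_heel in the frame of channel between -0.17 and 0.17 m and z of bracket_d_heel in the frame of channel between -0.005 and 0.006 m), for 0.2 s.
2. the jaw has pressed the row against the anvil, anvil 4 to 16 mm in (all of step 1 and value of joint anvil between 0.004 and 0.016 m), for 0.3 s.
At the end, for the whole second after the job is handed in: Every bracket stands flat on the base plate in the channel (tilt under 0.12 rad), web to the left, square to the gauge within 0.15 rad, its heel within 12 mm of the fence; the jaw is at rest and the anvil is held 4 to 16 mm in by the row (all of step 2 and velocity of joint jaw between -0.01 and 0.01 m/s); the robot touches nothing.
It fails at once if the clear beaker, 68 mm wide, 88 mm high is shifted by more than 4 cm or tipped (distance of glass_beaker from where it was at the start of the episode above 0.04 m or angle between glass_beaker's own z axis and vertical above 0.5 rad).
It fails at once if the amber bottle with the blue cap, 56 mm wide, 105 mm high is shifted by more than 4 cm or tipped (distance of amber_bottle from where it was at the start of the episode above 0.04 m or angle between amber_bottle's own z axis and vertical above 0.5 rad).
It fails at once if the petri dish, 71 mm wide, 15 mm high is shifted by more than 4 cm or tipped (distance of dish from where it was at the start of the episode above 0.04 m or angle between dish's own z axis and vertical above 0.5 rad).
Of bracket_a, bracket_b, bracket_c only 1 to 2 are there at a start; the rules pass over those that are not, and their reading is None.
At some moment in a run one of bracket_a, bracket_b, bracket_c, bracket_d may be knocked a few centimetres aside while the robot is not near it.
It also fails if it takes over 210 s, if anything falls off the work surface, if the arm or the gripper's body presses on something with over 40 N, if the wrist force passes 120 N, or if a joint passes its speed limit or range.

## Working session

There is one attempt and no reset: what is moved stays moved. The work goes in short steps, Python scripts to look and compute and a tool call to move; the robot and the scene stay as the last step left them, time stands still between calls to the robot, and variables do not carry over. Pictures are saved under pics/ and viewed, and the job is handed in when it is done.

Besides the shell and the picture viewer there is one more tool, called after ">>>" as name(argument=value, ...) on one line, values as JSON. play_rows: Moves the arm, as the interface text tells. Its arguments: {"type":"object","properties":{"deltas":{"type":"array","items":{"type":"object","properties":{"jaw":{"type":"number"},"tx":{"type":"number"},"ty":{"type":"number"},"tz":{"type":"number"},"twist":{"type":"number"}}}},"force":{"type":"number"}},"required":["deltas"]}

```bash
ls; mkdir -p pics; python3 - <<'E'
from rig import readout, optics, robot
import cv2
print(readout.state()); print(robot.finger_overhang)
for n in ["scene","top","wrist"]:
    d=optics.grab_frame(n); print(n,d["vertical_fov"],d["cx"],d["cy"],d["extrinsics"],[k for k in d])
    cv2.imwrite(f"pics/{n}0.png",d["frame"][:,:,::-1])
E
```

```text
pics
{'time': 0.0, 'joint_positions': array([-6.49328295e+01,  2.17375622e+01,  9.93951832e+01,  1.59171037e-03,
        5.89284582e+01, -1.90606460e+00]), 'dq': array([ 0.09140683,  0.00502375,  0.07042333, -0.00962653,  0.06388393,
        0.05255695]), 'joint_torque': array([-6.40936523e-04, -7.63708591e+01, -4.34361827e+01,  6.51076552e-02,
        4.25436313e-02, -9.85010115e-05]), 'position': array([ 0.31736373, -0.62350223,  0.22730356]), 'ee_rot': array([-1.79938876e+02, -3.39739534e-03,  2.69724111e+01]), 'force': array([-0.30771728, -0.42826084, -0.47318446]), 'torque': array([-0.0079146 , -0.01035638,  0.00488148]), 'opening': 0.09115598159603426}
0.014
scene 43.29785487985212 323.19966375537956 197.090716930235 [[-0.43808047  0.62829692 -0.64290628 -0.35455635]
 [-0.89887505 -0.29785694  0.32141077  0.43573224]
 [ 0.0104473   0.7186962   0.69524573  1.0199981 ]
 [ 0.          0.          0.          1.        ]] ['frame', 'vertical_fov', 'cx', 'cy', 'extrinsics']
top 48.3375556968873 325.3543062046727 194.2339922679814 [[-6.01385448e-04  9.91904261e-01 -1.26986518e-01  2.97345108e-01]
 [-9.99794689e-01  1.97557029e-03  2.01662241e-02  1.39261894e-02]
 [ 2.02538344e-02  1.26972574e-01  9.91699424e-01  1.54377347e+00]
 [ 0.00000000e+00  0.00000000e+00  0.00000000e+00  1.00000000e+00]] ['frame', 'vertical_fov', 'cx', 'cy', 'extrinsics']
wrist 61.024250043224356 319.97157018714313 201.82176673364367 [[ 0.45326547  0.85201553  0.2619541   0.39192737]
 [-0.89137475  0.43364908  0.13190727 -0.58575585]
 [-0.00120911 -0.29328828  0.95602328  0.38409712]
 [ 0.          0.          0.          1.        ]] ['frame', 'vertical_fov', 'cx', 'cy', 'extrinsics']
```

View pics/scene0.png

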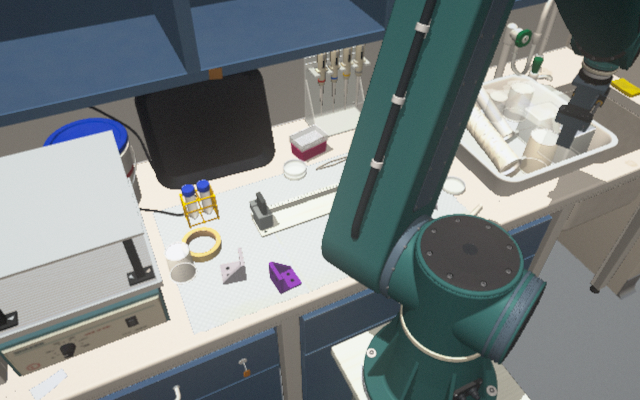

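View pics/top0.png

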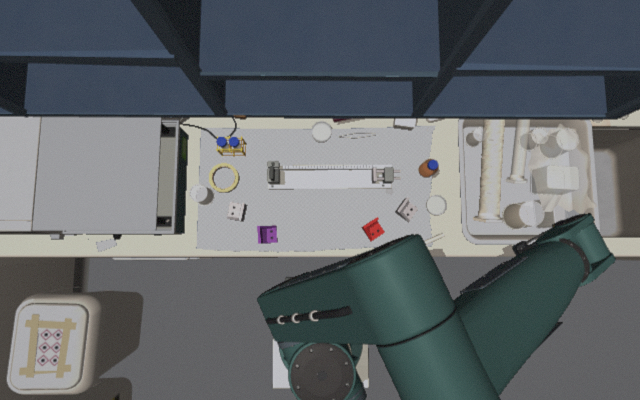

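View pics/wrist0.png

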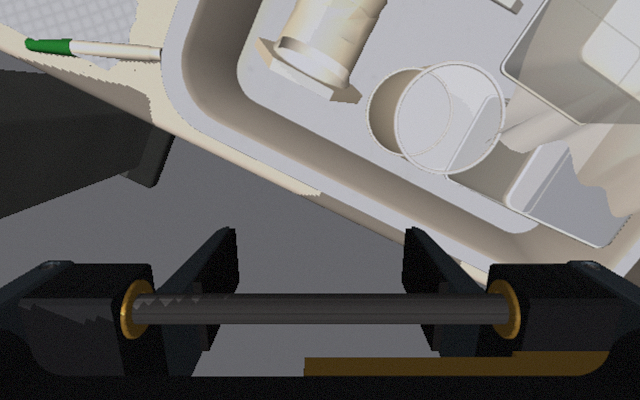

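```bash
python3 - <<'E'
import cv2
im=cv2.imread("pics/top0.png")
cv2.imwrite("pics/t1.png",cv2.resize(im[115:255,190:350],None,fx=5,fy=5,interpolation=cv2.INTER_CUBIC)[:600])
cv2.imwrite("pics/t1.png",cv2.resize(im[120:255,190:330],None,fx=4.4,fy=4.4,interpolation=cv2.INTER_CUBIC))
cv2.imwrite("pics/t2.png",cv2.resize(im[120:255,325:465],None,fx=4.4,fy=4.4,interpolation=cv2.INTER_CUBIC))
im=cv2.imread("pics/scene0.png")
cv2.imwrite("pics/s1.png",cv2.resize(im[160:310,160:350],None,fx=4,fy=4,interpolation=cv2.INTER_CUBIC))
E
```

```text
(no output)
```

View pics/t1.png

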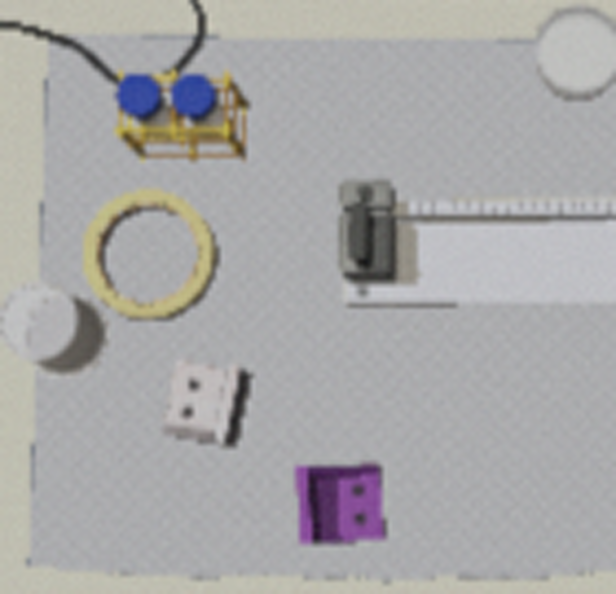

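View pics/t2.png

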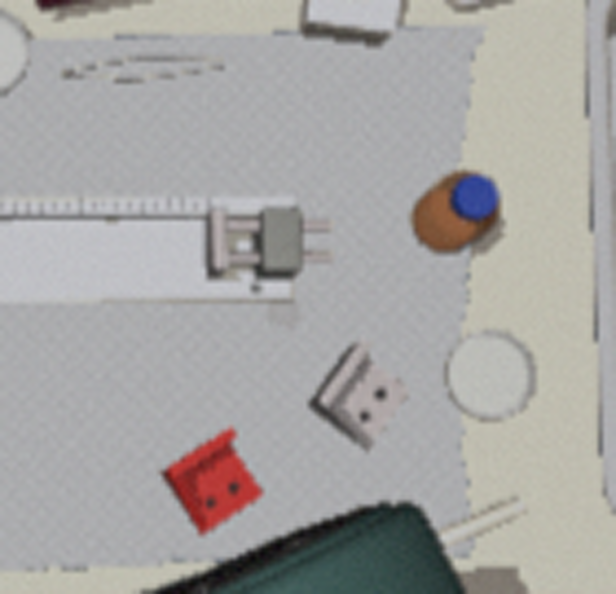

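View pics/s1.png

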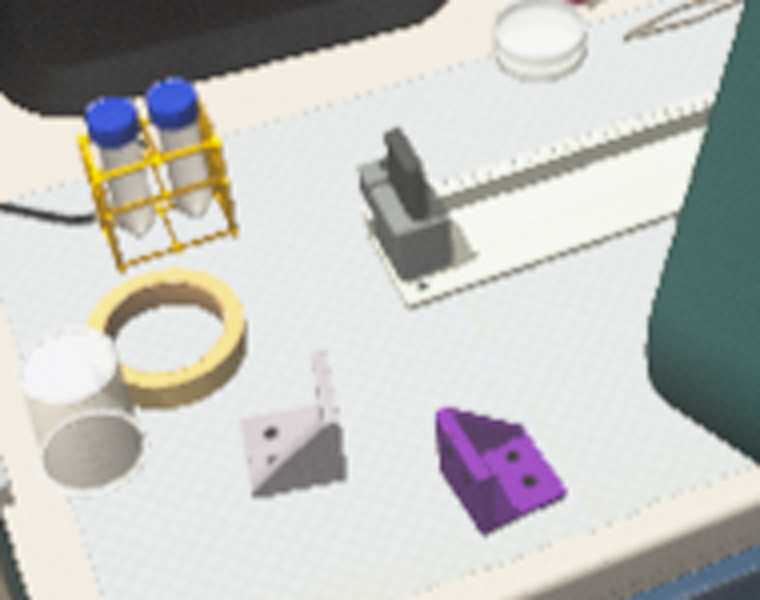

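```bash
cat > h.py <<'E'
import numpy as np, cv2
from rig import readout, optics, robot
def grab(n,fn=None):
    d=optics.grab_frame(n)
    if fn: cv2.imwrite("pics/"+fn,d["frame"][:,:,::-1])
    np.savez("/tmp/cam_%s.npz"%n,E=d["extrinsics"],p=[d["vertical_fov"],d["cx"],d["cy"]])
    return d
def cam(n):
    z=np.load("/tmp/cam_%s.npz"%n); f=200/np.tan(np.radians(z["p"][0]/2)); return z["E"],f,z["p"][1],z["p"][2]
def unproj(n,u,v,z):
    E,f,cx,cy=cam(n); d=E[:3,:3]@np.array([(u-cx)/f,-(v-cy)/f,-1]); o=E[:3,3]
    return o+d*(z-o[2])/d[2]
def proj(n,P):
    E,f,cx,cy=cam(n); p=E[:3,:3].T@(np.asarray(P)-E[:3,3]); return cx+f*p[0]/-p[2], cy-f*p[1]/-p[2]
def crop(src,dst,u0,v0,u1,v1,s):
    im=cv2.imread("pics/"+src)[v0:v1,u0:u1]; cv2.imwrite("pics/"+dst,cv2.resize(im,None,fx=s,fy=s,interpolation=cv2.INTER_CUBIC))
def st():
    s=readout.state(); print({k:np.round(s[k],4).tolist() for k in ["time","position","ee_rot","force","opening","joint_positions"]})
E
python3 - <<'E'
from h import *
np.set_printoptions(precision=4,suppress=True)
grab("top","top1.png"); grab("scene","scene1.png")
T=lambda u,v,o:(o[0]+u/4.4,o[1]+v/4.4)
a=(190,120);b=(325,120)
for nm,(u,v),z in [("leftbr",T(207,405,a),.01),("rightbr",T(360,395,b),.02),("purple",T(340,505,a),.01),("red",T(215,485,b),.01),
 ("plate front left",T(345,305,a),.01),("plate front right",T(292,300,b),.01),("fin",T(362,235,a),.111),("beaker?",T(40,325,a),.088),("bottle",T(474,197,b),.105),("dish",T(490,376,b),.015),("dish2 t1",T(578,55,a),.015)]:
    print(nm,unproj("top",u,v,z))
for uv in [(178,255),(202,243),(293,170)]: print(unproj("scene",*uv,0.05))
E
```

```text
leftbr [0.4314 0.2865 0.01  ]
rightbr [ 0.4391 -0.2977  0.02  ]
purple [0.3535 0.1816 0.01  ]
red [ 0.3692 -0.1842  0.01  ]
plate front left [0.5105 0.1801 0.01  ]
plate front right [ 0.5155 -0.2475  0.01  ]
fin [0.5488 0.1575 0.111 ]
beaker? [0.4842 0.3979 0.088 ]
bottle [ 0.5803 -0.3697  0.105 ]
dish [ 0.4547 -0.4019  0.015 ]
dish2 t1 [ 0.7122 -0.0032  0.015 ]
[0.5112 0.4008 0.05  ]
[0.5237 0.3365 0.05  ]
[0.6829 0.0172 0.05  ]
```

>>> play_rows(deltas=[{"tx": 2.9, "ty": -2.35, "jaw": -1}, {"tx": 2.9, "ty": -2.35}, {"tx": 2.9, "ty": -2.35}, {"tx": 2.9, "ty": -2.35}, {"tx": 2.9, "ty": -2.35}])

```text
schema error: expected keys jaw, tx, ty, tz, twist
```

>>> play_rows(deltas=[{"tx": 2.9, "ty": -2.35}, {"tx": 2.9, "ty": -2.35}, {"tx": 2.9, "ty": -2.35}, {"tx": 2.9, "ty": -2.35}, {"tx": 2.9, "ty": -2.35}])

```text
schema error: expected keys jaw, tx, ty, tz, twist
```

```bash
python3 - <<'E'
from h import *
st()
grab("top","top2.png"); grab("wrist","w2.png"); grab("scene","scene2.png")
crop("top2.png","t3.png",190,115,470,260,2.8)
E
```

```text
{'time': 0.25, 'position': [0.3175, -0.6237, 0.2276], 'ee_rot': [-179.9694, -0.0011, 26.9766], 'force': [0.1051, 0.2417, -0.2661], 'opening': 0.0912, 'joint_positions': [-64.9323, 21.7253, 99.3762, 0.0001, 58.9291, -1.909]}
```

View pics/w2.png

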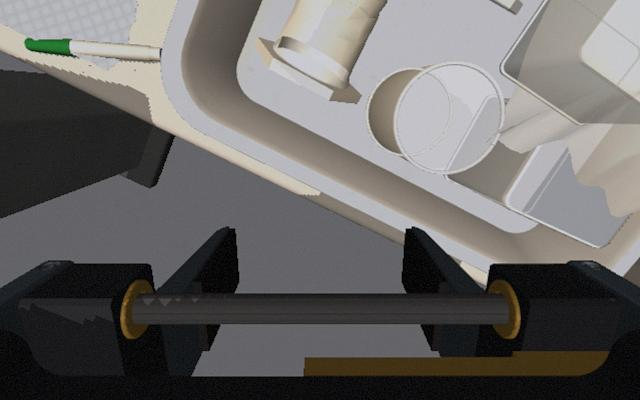

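View pics/t3.png

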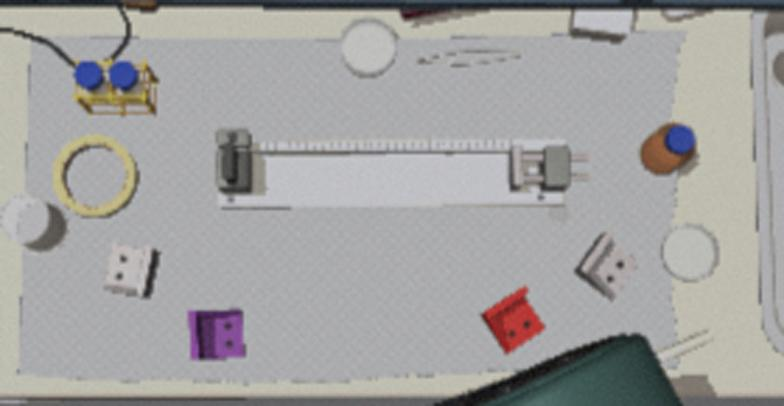

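View pics/scene2.png

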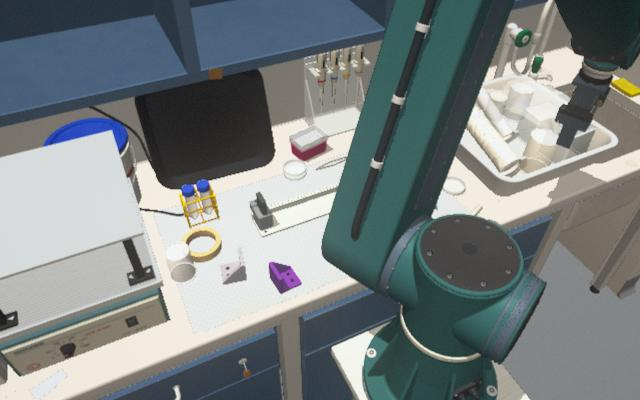

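All keys are required in every row.

>>> play_rows(deltas=[{"tx": 2.9, "ty": -2.35, "tz": 0, "twist": 0, "jaw": -1}, {"tx": 2.9, "ty": -2.35, "tz": 0, "twist": 0, "jaw": -1}, {"tx": 2.9, "ty": -2.35, "tz": 0, "twist": 0, "jaw": -1}, {"tx": 2.9, "ty": -2.35, "tz": 0, "twist": 0, "jaw": -1}, {"tx": 2.9, "ty": -2.35, "tz": 0, "twist": 0, "jaw": -1}])

```text
time: 0.9
position: [0.3938, -0.452, 0.228]
ee_rot: [180.0, -0.0, 27.0]
force: [0.8, -0.5, 0.6]
opening: 0.0912
```

>>> play_rows(deltas=[{"tx": 2.9, "ty": -2.35, "tz": 0, "twist": 0, "jaw": -1}, {"tx": 2.9, "ty": -2.35, "tz": 0, "twist": 0, "jaw": -1}, {"tx": 2.9, "ty": -2.35, "tz": 0, "twist": 0, "jaw": -1}, {"tx": 2.9, "ty": -2.35, "tz": 0, "twist": 0, "jaw": -1}, {"tx": 2.9, "ty": -2.35, "tz": 0, "twist": 0, "jaw": -1}])

```text
time: 1.4
position: [0.4698, -0.2815, 0.2281]
ee_rot: [180.0, -0.0, 27.0]
force: [1.2, -0.3, 0.1]
opening: 0.0914
```

```bash
python3 - <<'E'
from h import *
st()
grab("top","top2.png"); grab("wrist","w2.png"); grab("scene","scene2.png")
crop("top2.png","t3.png",190,115,470,260,2.8)
E
```

```text
{'time': 1.4, 'position': [0.4698, -0.2815, 0.2281], 'ee_rot': [179.9844, -0.0113, 26.965], 'force': [1.1672, -0.3343, 0.074], 'opening': 0.0914, 'joint_positions': [-33.3682, 7.9807, 117.0682, 0.0026, 54.932, 29.6653]}
```

View pics/w2.png

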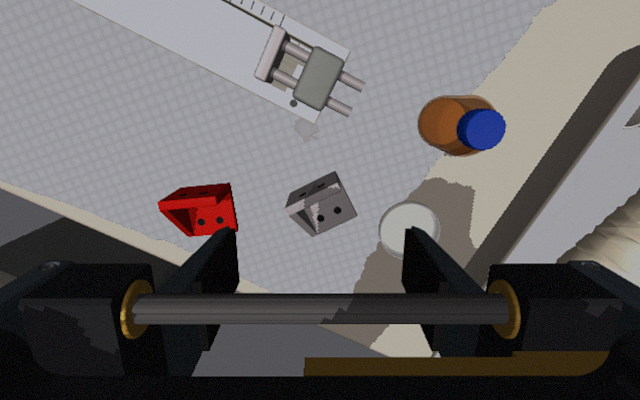

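View pics/t3.png

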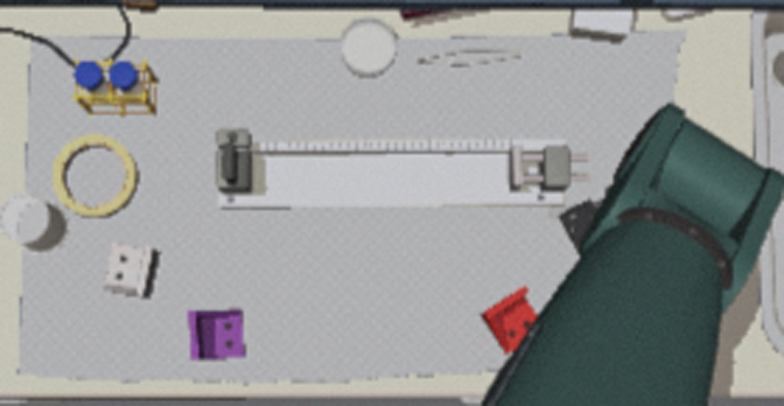

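```bash
python3 - <<'E'
from h import *
crop("w2.png","w2c.png",270,155,370,250,6)
E
```

```text
(no output)
```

View pics/w2c.png

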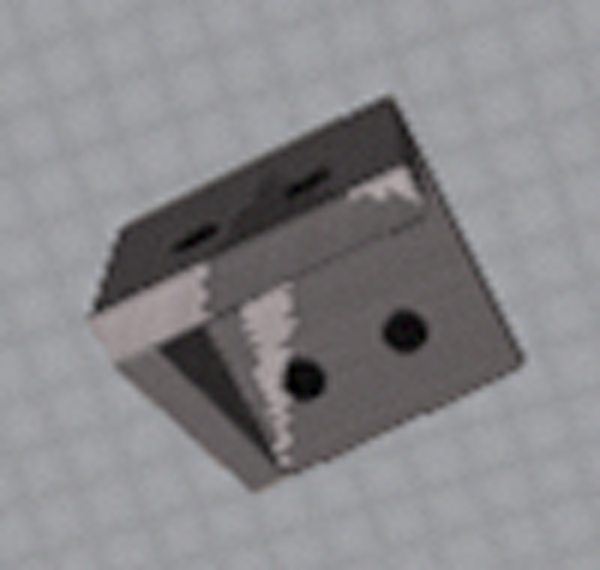

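```bash
cat >> h.py <<'E'
from scipy.optimize import least_squares
# bracket frame corners: heel etc, centre at z=.03 ; rests on leg2
def fitbr(n,pts,uv,x0,zc=.03):
    pts=np.array(pts);uv=np.array(uv,float)
    def R(p):
        c,s=np.cos(p[2]),np.sin(p[2]); W=np.c_[p[0]+c*pts[:,0]-s*pts[:,1],p[1]+s*pts[:,0]+c*pts[:,1],zc+pts[:,2]]
        return np.concatenate([np.array(proj(n,w)) for w in W])-uv.ravel()
    r=least_squares(R,x0); return r.x,np.round(r.fun.reshape(-1,2),1)
E
python3 - <<'E'
from h import *
C=lambda u,v:(270+u/6,155+v/6)
P=[(.03,.03,.03),(.03,-.03,.03),(.02,-.03,.03),(.02,.03,.03),(-.03,-.03,-.02),(-.03,.03,-.03),(.03,.03,-.03),(.03,-.03,-.03)]
U=[C(92,315),C(405,168),C(422,215),C(120,365),C(522,358),C(252,492),C(125,222),C(390,95)]
x,r=fitbr("wrist",P,U,[.44,-.3,.8]); print(x,np.degrees(x[2])); print(r)
E
```

```text
[ 0.44071885 -0.29791807  0.93855729] 53.775371676221816
[[-1.2  0.8]
 [ 0.2 -0.8]
 [ 1.8  0.1]
 [-1.2  0.8]
 [ 1.   1.9]
 [ 0.6 -2.3]
 [-1.5  0.4]
 [ 0.2 -1. ]]
```

>>> play_rows(deltas=[{"tx": 0, "ty": 0, "tz": 0, "twist": -0.15, "jaw": -1}, {"tx": 0, "ty": 0, "tz": 0, "twist": -0.15, "jaw": -1}, {"tx": 0, "ty": 0, "tz": 0, "twist": -0.15, "jaw": -1}, {"tx": 0, "ty": 0, "tz": 0, "twist": -0.15, "jaw": -1}, {"tx": 0, "ty": 0, "tz": 0, "twist": -0.15, "jaw": -1}])

```text
time: 2.05
position: [0.469, -0.2839, 0.228]
ee_rot: [180.0, 0.0, 70.3]
force: [-1.1, 0.7, -0.9]
opening: 0.0908
```

>>> play_rows(deltas=[{"tx": 0, "ty": 0, "tz": 0, "twist": -0.15, "jaw": -1}, {"tx": 0, "ty": 0, "tz": 0, "twist": -0.15, "jaw": -1}, {"tx": 0, "ty": 0, "tz": 0, "twist": -0.15, "jaw": -1}, {"tx": 0, "ty": 0, "tz": 0, "twist": -0.15, "jaw": -1}, {"tx": 0, "ty": 0, "tz": 0, "twist": -0.15, "jaw": -1}])

```text
time: 2.55
position: [0.469, -0.2839, 0.228]
ee_rot: [-180.0, 0.0, 113.2]
force: [0.9, -0.4, 0.1]
opening: 0.0913
```

>>> play_rows(deltas=[{"tx": 0, "ty": 0, "tz": 0, "twist": -0.15, "jaw": -1}, {"tx": 0, "ty": 0, "tz": 0, "twist": -0.15, "jaw": -1}, {"tx": 0, "ty": 0, "tz": 0, "twist": -0.15, "jaw": -1}, {"tx": 0, "ty": 0, "tz": 0, "twist": -0.09, "jaw": -1}, {"tx": 1, "ty": -0.55, "tz": 2, "twist": 0, "jaw": -1}])

```text
time: 3.05
position: [0.4596, -0.2834, 0.2099]
ee_rot: [180.0, 0.3, 144.0]
force: [0.0, -0.8, -0.5]
opening: 0.091
```

```bash
python3 - <<'E'
from h import *
st()
grab("wrist","w3.png"); grab("scene","scene3.png")
E
```

```text
{'time': 3.05, 'position': [0.4596, -0.2834, 0.2099], 'ee_rot': [179.996, 0.269, 144.0284], 'force': [0.0253, -0.8463, -0.4696], 'opening': 0.091, 'joint_positions': [-34.1307, 8.5861, 118.6101, -0.0059, 52.5348, -88.1555]}
```

View pics/w3.png

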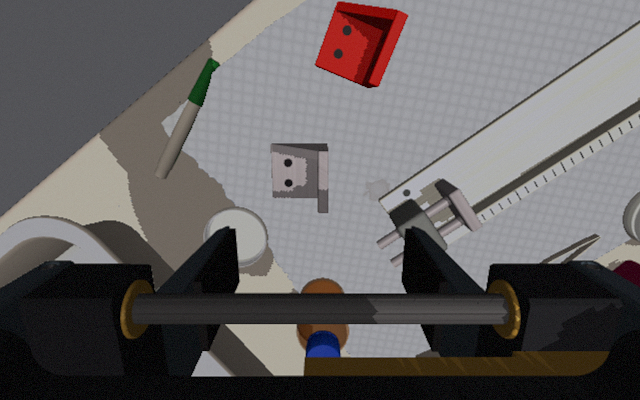

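>>> play_rows(deltas=[{"tx": 0.25, "ty": 0.2, "tz": 4, "twist": 0, "jaw": -1}, {"tx": 0, "ty": 0, "tz": 4, "twist": 0, "jaw": -1}, {"tx": 0, "ty": 0, "tz": 3.5, "twist": 0, "jaw": -1}, {"tx": 0, "ty": 0, "tz": 2.3, "twist": 0, "jaw": -1}, {"tx": 0, "ty": 0, "tz": 2.1, "twist": 0, "jaw": -1}])

```text
time: 3.65
position: [0.4573, -0.279, 0.048]
ee_rot: [-180.0, -0.0, 143.8]
force: [0.9, -0.4, -0.2]
opening: 0.0914
```

>>> play_rows(force=25, deltas=[{"tx": 0, "ty": 0, "tz": 0, "twist": 0, "jaw": 0.9}, {"tx": 0, "ty": 0, "tz": 0, "twist": 0, "jaw": 0.9}, {"tx": 0, "ty": 0, "tz": 0, "twist": 0, "jaw": 0.9}, {"tx": 0, "ty": 0, "tz": 0, "twist": 0, "jaw": 0.9}, {"tx": 0, "ty": 0, "tz": 0, "twist": 0, "jaw": 0.9}])

```text
time: 4.15
position: [0.4576, -0.2786, 0.0498]
ee_rot: [180.0, 0.1, 143.9]
force: [-0.2, 0.9, 0.9]
opening: 0.0539
```

```bash
python3 - <<'E'
from h import *
st()
grab("wrist","w4.png"); grab("scene","scene3.png")
E
```

```text
{'time': 4.15, 'position': [0.4576, -0.2786, 0.0498], 'ee_rot': [179.9969, 0.0759, 143.855], 'force': [-0.2233, 0.8631, 0.8722], 'opening': 0.0539, 'joint_positions': [-33.8278, 23.7104, 121.1805, 0.0001, 35.0331, -87.6829]}
```

View pics/w4.png

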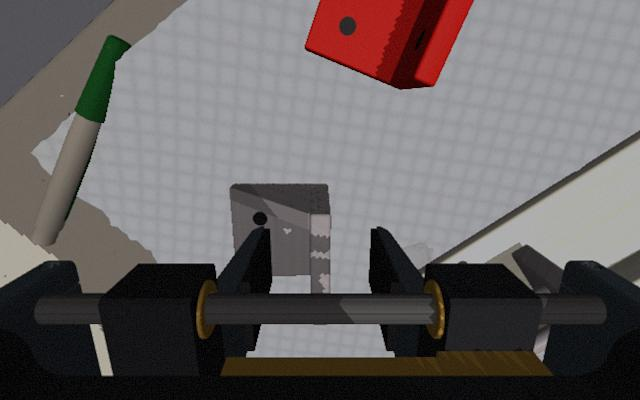

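Fingers close at about 75 mm/s; closing on, leg between them as planned.

>>> play_rows(deltas=[{"tx": 0, "ty": 0, "tz": 0, "twist": 0, "jaw": 1}, {"tx": 0, "ty": 0, "tz": 0, "twist": 0, "jaw": 1}, {"tx": 0, "ty": 0, "tz": 0, "twist": 0, "jaw": 1}, {"tx": 0, "ty": 0, "tz": 0, "twist": 0, "jaw": 1}, {"tx": 0, "ty": 0, "tz": 0, "twist": 0, "jaw": 1}])

```text
time: 4.75
position: [0.4572, -0.2783, 0.0489]
ee_rot: [-180.0, -0.0, 143.9]
force: [-0.8, -1.2, 0.2]
opening: 0.0097
```

>>> play_rows(deltas=[{"tx": 0, "ty": 0, "tz": 0, "twist": 0, "jaw": 1}, {"tx": 0, "ty": 0, "tz": -1, "twist": 0, "jaw": 1}, {"tx": 0, "ty": 0, "tz": -2, "twist": 0, "jaw": 1}, {"tx": 0, "ty": 0, "tz": -3, "twist": 0, "jaw": 1}, {"tx": 0, "ty": 0, "tz": -3, "twist": 0, "jaw": 1}])

```text
time: 5.25
position: [0.4569, -0.2781, 0.1402]
ee_rot: [180.0, -0.0, 143.9]
force: [0.6, 0.3, -1.7]
opening: 0.0097
```

```bash
python3 - <<'E'
from h import *
st()
grab("wrist","w4.png"); grab("scene","scene3.png")
E
```

```text
{'time': 5.25, 'position': [0.4569, -0.2781, 0.1402], 'ee_rot': [179.9995, -0.0479, 143.8556], 'force': [0.5905, 0.3283, -1.7154], 'opening': 0.0097, 'joint_positions': [-33.8248, 14.4158, 120.6267, 0.0034, 45.0054, -87.6829]}
```

View pics/w4.png

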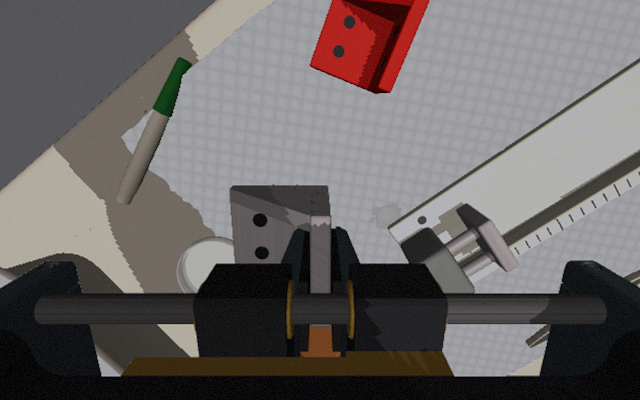

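>>> play_rows(deltas=[{"tx": 0, "ty": 0, "tz": -0.5, "twist": 0.132, "jaw": 1}, {"tx": 0, "ty": 0, "tz": -0.5, "twist": 0.132, "jaw": 1}, {"tx": 0, "ty": 0, "tz": -0.5, "twist": 0.132, "jaw": 1}, {"tx": 0, "ty": 0, "tz": -0.5, "twist": 0.132, "jaw": 1}, {"tx": 0, "ty": 0, "tz": -0.5, "twist": 0.132, "jaw": 1}])

```text
time: 5.85
position: [0.4569, -0.2781, 0.1637]
ee_rot: [-180.0, -0.0, 105.7]
force: [0.3, -1.0, -1.5]
opening: 0.0099
```

>>> play_rows(deltas=[{"tx": 0, "ty": 0, "tz": -0.5, "twist": 0.132, "jaw": 1}, {"tx": 0, "ty": 0, "tz": 0, "twist": 0.132, "jaw": 1}, {"tx": 3.3, "ty": 3, "tz": 0, "twist": 0, "jaw": 1}, {"tx": 3.3, "ty": 3, "tz": 0, "twist": 0, "jaw": 1}, {"tx": 3.3, "ty": 3, "tz": 0, "twist": 0, "jaw": 1}])

```text
time: 6.35
position: [0.5461, -0.1766, 0.1686]
ee_rot: [-180.0, -0.0, 90.9]
force: [-0.0, -1.6, -1.8]
opening: 0.0102
```

```bash
python3 - <<'E'
from h import *
st()
grab("wrist","w5.png"); grab("top","top5.png")
crop("top5.png","t5.png",190,115,470,260,2.8)
E
```

```text
{'time': 6.35, 'position': [0.5461, -0.1766, 0.1686], 'ee_rot': [-179.9721, -0.0117, 90.8683], 'force': [-0.0129, -1.6149, -1.8182], 'opening': 0.0102, 'joint_positions': [-20.2519, 15.1506, 115.7116, 0.0012, 49.168, -21.1209]}
```

View pics/w5.png

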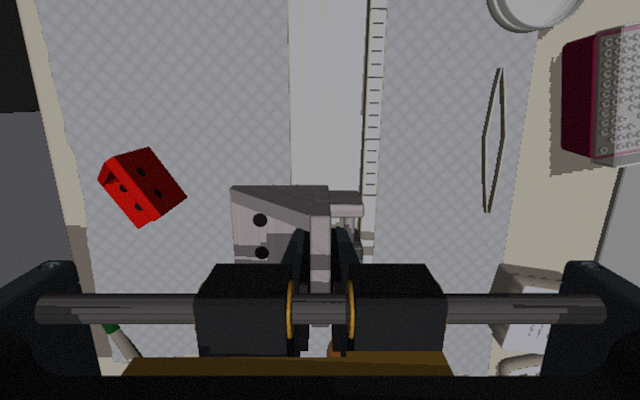

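View pics/t5.png

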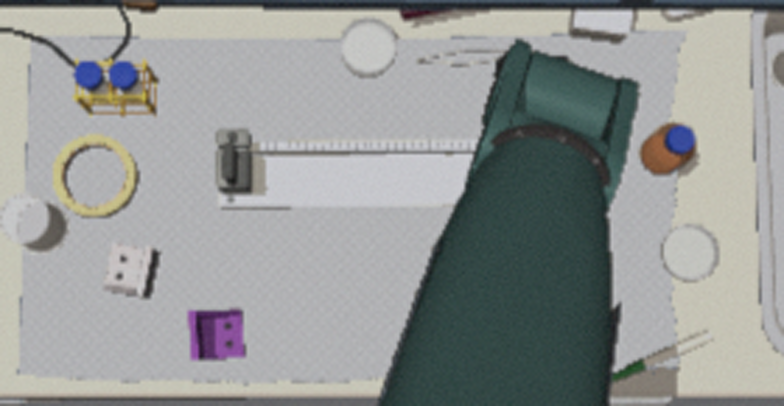

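```bash
python3 - <<'E'
from h import *
crop("w5.png","w5c.png",270,0,410,100,5.7)
crop("w5.png","w5d.png",270,110,410,210,5.7)
E
```

```text
(no output)
```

View pics/w5c.png

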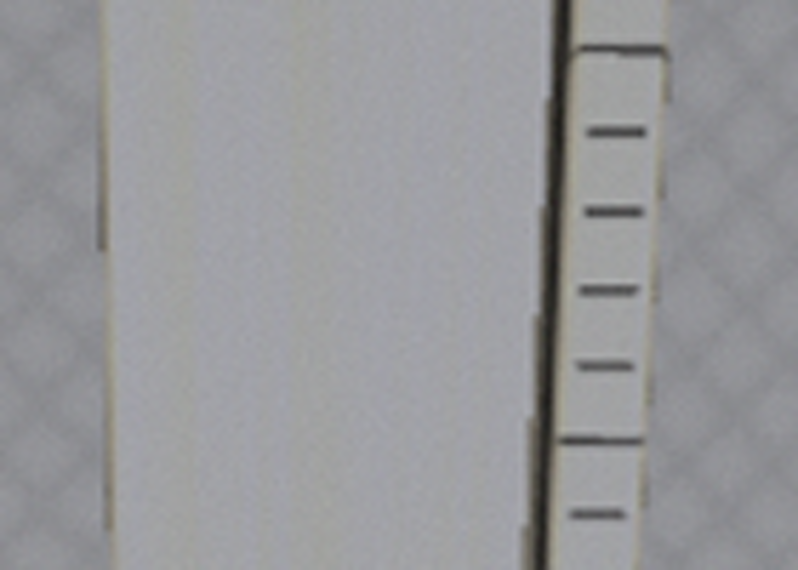

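View pics/w5d.png

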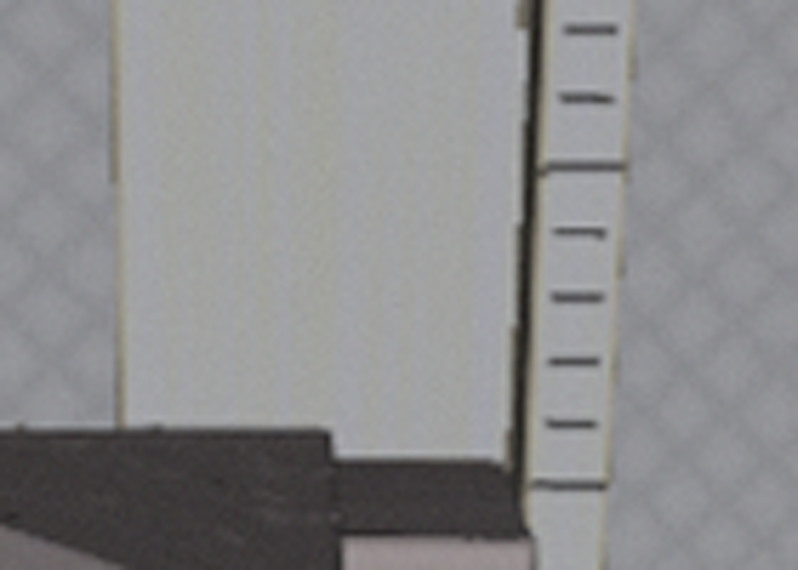

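```bash
python3 - <<'E'
from h import *
c=lambda u,v:(270+u/5.7,v/5.7); d=lambda u,v:(270+u/5.7,110+v/5.7)
for n,p,z in [("fence",c(575,0),.03),("fence",c(550,570),.03),("fence",d(530,480),.03),("front",c(105,0),.01),("front",c(115,570),.01),("front",d(122,420),.01),("anvL",d(342,538),.059),("anvR",d(530,536),.059),("fb",c(668,40),.03),("fb",d(605,480),.03),("anvbot",d(345,460),.013),("anvbot",d(500,460),.013)]:
    print(n,np.round(unproj("wrist",*p,z),4))
E
```

```text
fence [ 0.583  -0.0206  0.03  ]
fence [ 0.5837 -0.0943  0.03  ]
fence [ 0.585  -0.1759  0.03  ]
front [ 0.5178 -0.0166  0.01  ]
front [ 0.5183 -0.0954  0.01  ]
front [ 0.5187 -0.172   0.01  ]
anvL [ 0.5544 -0.1769  0.059 ]
anvR [ 0.5815 -0.1761  0.059 ]
fb [ 0.5959 -0.0252  0.03  ]
fb [ 0.5968 -0.1757  0.03  ]
anvbot [ 0.5561 -0.1776  0.013 ]
anvbot [ 0.5821 -0.1772  0.013 ]
```

>>> play_rows(deltas=[{"tx": 1.8, "ty": 1.4, "tz": 0, "twist": 0, "jaw": 1}, {"tx": 1.8, "ty": 1.4, "tz": 1, "twist": 0, "jaw": 1}, {"tx": 0, "ty": 0, "tz": 3, "twist": 0, "jaw": 1}, {"tx": 0, "ty": 0, "tz": 2, "twist": 0, "jaw": 1}, {"tx": 0, "ty": 0, "tz": 0, "twist": 0, "jaw": 1}])

```text
time: 6.95
position: [0.5709, -0.141, 0.1061]
ee_rot: [-179.7, -0.1, 90.9]
force: [0.1, -0.4, -1.9]
opening: 0.0097
```

```bash
python3 - <<'E'
from h import *
st()
grab("wrist","w6.png")
grab("scene","s6.png")
E
```

```text
{'time': 6.95, 'position': [0.5709, -0.141, 0.1061], 'ee_rot': [-179.7237, -0.0829, 90.9249], 'force': [0.0853, -0.44, -1.8874], 'opening': 0.0097, 'joint_positions': [-16.1408, 21.8884, 114.8767, -0.0027, 43.5233, -17.064]}
```

View pics/w6.png

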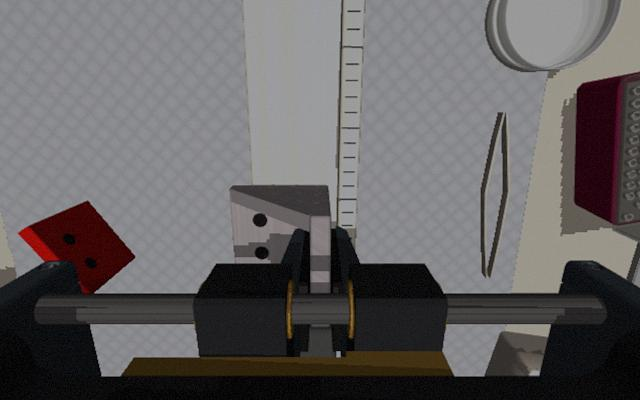

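View pics/s6.png

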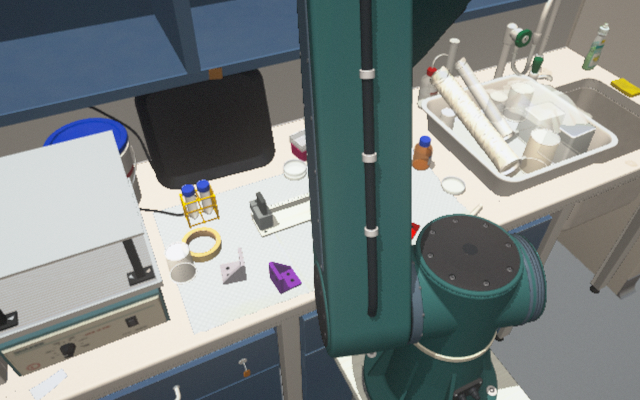

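>>> play_rows(deltas=[{"tx": 0, "ty": 0.2, "tz": 2, "twist": 0, "jaw": 1}, {"tx": 0, "ty": 0, "tz": 1.5, "twist": 0, "jaw": 1}, {"tx": 0, "ty": 0, "tz": 0.5, "twist": 0, "jaw": 1}, {"tx": 0, "ty": 0, "tz": 0.3, "twist": 0, "jaw": 1}, {"tx": 0, "ty": 0, "tz": 0.1, "twist": 0, "jaw": 1}])

```text
time: 7.55
position: [0.5752, -0.1415, 0.0652]
ee_rot: [180.0, 0.0, 90.9]
force: [-0.5, 0.1, -1.8]
opening: 0.0096
```

```bash
python3 - <<'E'
from h import *
st()
grab("wrist","w6.png")
crop("w6.png","w6c.png",200,100,400,300,3)
E
```

```text
{'time': 7.55, 'position': [0.5752, -0.1415, 0.0652], 'ee_rot': [179.9873, 0.0038, 90.9132], 'force': [-0.4991, 0.0972, -1.7699], 'opening': 0.0096, 'joint_positions': [-16.0781, 25.9585, 114.7133, 0.0002, 39.3151, -16.9914]}
```

View pics/w6c.png

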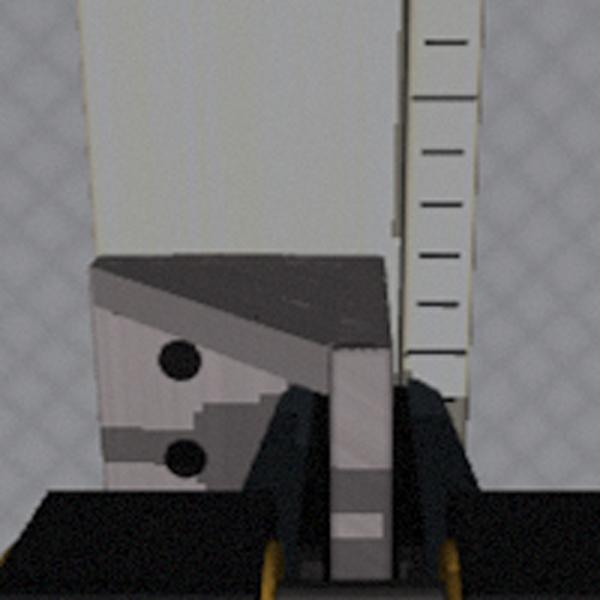

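>>> play_rows(deltas=[{"tx": 0, "ty": 0, "tz": 0.3, "twist": 0, "jaw": 1}, {"tx": 0, "ty": 0, "tz": 0.2, "twist": 0, "jaw": 1}, {"tx": 0, "ty": 0.1, "tz": 0.1, "twist": 0, "jaw": 1}, {"tx": 0, "ty": 0.1, "tz": 0.0, "twist": 0, "jaw": 1}, {"tx": 0, "ty": 0, "tz": 0, "twist": 0, "jaw": 1}])

```text
time: 8.1
position: [0.5773, -0.1414, 0.059]
ee_rot: [180.0, 0.0, 90.9]
force: [0.1, -0.3, -2.8]
opening: 0.01
```

```bash
python3 - <<'E'
from h import *
st()
E
```

```text
{'time': 8.1, 'position': [0.5773, -0.1414, 0.059], 'ee_rot': [179.9808, 0.0034, 90.917], 'force': [0.104, -0.3333, -2.7804], 'opening': 0.01, 'joint_positions': [-16.0113, 26.6944, 114.4759, 0.0037, 38.8103, -16.9312]}
```

>>> play_rows(deltas=[{"tx": 0, "ty": 0.1, "tz": 0.05, "twist": 0, "jaw": 1}, {"tx": 0, "ty": 0.1, "tz": 0.05, "twist": 0, "jaw": 1}, {"tx": 0, "ty": 0, "tz": 0, "twist": 0, "jaw": 1}, {"tx": 0, "ty": 0, "tz": 0.0, "twist": 0, "jaw": 1}, {"tx": 0, "ty": 0, "tz": 0, "twist": 0, "jaw": 1}])

```text
time: 8.6
position: [0.5782, -0.1414, 0.0588]
ee_rot: [-179.9, -0.0, 90.9]
force: [-12.1, -0.1, 22.3]
opening: 0.0097
```

```bash
python3 - <<'E'
from h import *
st();grab("wrist","w6.png")
crop("w6.png","w6c.png",200,100,400,300,3)
E
```

```text
{'time': 8.6, 'position': [0.5782, -0.1414, 0.0588], 'ee_rot': [-179.8659, -0.0152, 90.9303], 'force': [-12.0925, -0.077, 22.3241], 'opening': 0.0097, 'joint_positions': [-15.9772, 26.8201, 114.2922, -0.0389, 39.0205, -16.8772]}
```

View pics/w6c.png

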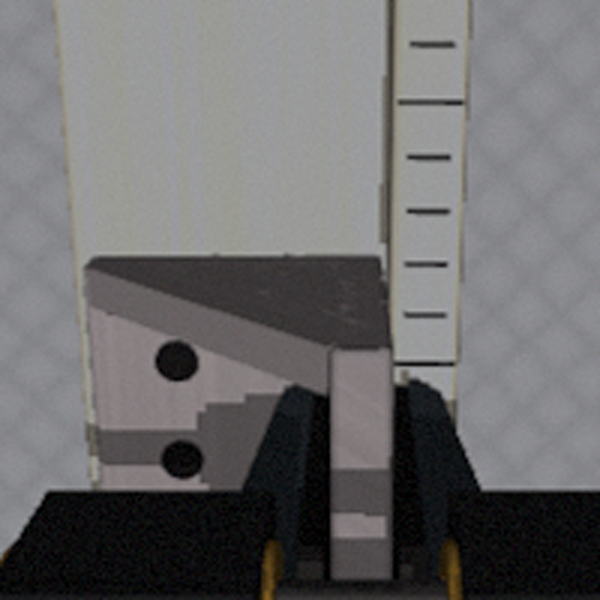

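>>> play_rows(deltas=[{"tx": 0, "ty": -0.1, "tz": -0.05, "twist": 0, "jaw": 0}, {"tx": 0, "ty": 0, "tz": 0, "twist": 0, "jaw": 0}, {"tx": 0, "ty": 0, "tz": 0, "twist": 0, "jaw": 0}, {"tx": 0, "ty": 0, "tz": 0.0, "twist": 0, "jaw": 0}, {"tx": 0, "ty": 0, "tz": 0, "twist": 0, "jaw": 0}])

```text
time: 9.15
position: [0.5781, -0.1413, 0.0584]
ee_rot: [180.0, -0.0, 90.9]
force: [-0.8, -0.1, -0.1]
opening: 0.0448
```

>>> play_rows(deltas=[{"tx": 0, "ty": 0, "tz": -2, "twist": 0, "jaw": 0}, {"tx": 0, "ty": 0, "tz": -4, "twist": 0, "jaw": 0}, {"tx": 0, "ty": 0, "tz": -4, "twist": 0, "jaw": 0}, {"tx": 0, "ty": 0, "tz": -3, "twist": 0, "jaw": 0}, {"tx": 0, "ty": 0, "tz": 0, "twist": 0, "jaw": 0}])

```text
time: 9.65
position: [0.5802, -0.142, 0.1927]
ee_rot: [179.6, 0.1, 90.9]
force: [0.8, -0.4, -0.4]
opening: 0.0455
```

```bash
python3 - <<'E'
from h import *
st();grab("wrist","w7.png"); grab("top","top7.png")
crop("top7.png","t7.png",190,115,470,260,2.8)
E
```

```text
{'time': 9.65, 'position': [0.5802, -0.142, 0.1927], 'ee_rot': [179.6481, 0.1053, 90.9215], 'force': [0.7521, -0.3508, -0.4253], 'opening': 0.0455, 'joint_positions': [-15.9833, 15.0626, 112.6928, 0.002, 51.8773, -16.9063]}
```

View pics/w7.png

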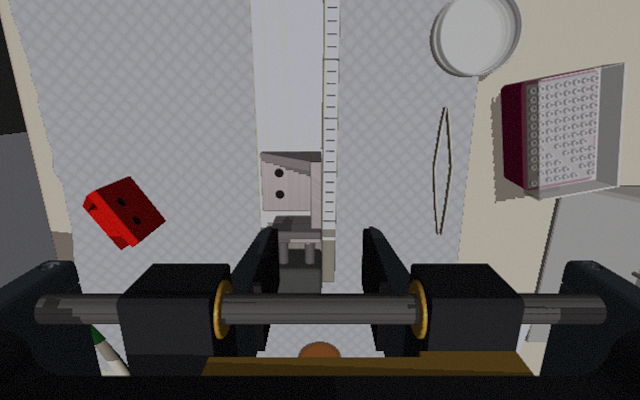

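View pics/t7.png

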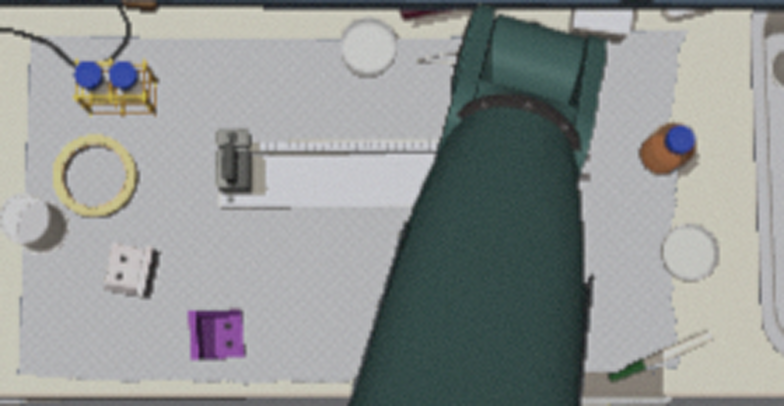

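>>> play_rows(deltas=[{"tx": 4.3, "ty": -1.2, "tz": -0.7, "twist": 0, "jaw": 0}, {"tx": 4.3, "ty": -1.2, "tz": -0.7, "twist": 0, "jaw": 0}, {"tx": 4.3, "ty": -1.2, "tz": -0.7, "twist": 0, "jaw": 0}, {"tx": 4.3, "ty": -1.2, "tz": -0.7, "twist": 0, "jaw": 0}, {"tx": 4.3, "ty": -1.2, "tz": -0.7, "twist": 0, "jaw": 0}])

```text
time: 10.25
position: [0.5131, 0.074, 0.2221]
ee_rot: [-179.9, 0.0, 90.9]
force: [1.4, -0.2, 0.2]
opening: 0.0457
```

>>> play_rows(deltas=[{"tx": 4.3, "ty": -1.2, "tz": 0, "twist": 0, "jaw": 1}, {"tx": 4.3, "ty": -1.2, "tz": 0, "twist": 0, "jaw": 1}, {"tx": 4.3, "ty": -1.2, "tz": 0, "twist": 0, "jaw": 1}, {"tx": 4.3, "ty": -1.2, "tz": 0, "twist": 0, "jaw": 1}, {"tx": 4.3, "ty": -1.2, "tz": 0, "twist": 0, "jaw": 1}])

```text
time: 10.75
position: [0.4497, 0.288, 0.2218]
ee_rot: [-179.9, 0.1, 90.9]
force: [0.6, -0.6, -0.3]
opening: 0.0085
```

```bash
python3 - <<'E'
from h import *
st();grab("wrist","w8.png"); grab("top","top8.png");grab("scene","s8.png")
crop("top8.png","t8.png",190,115,470,260,2.8)
E
```

```text
{'time': 10.75, 'position': [0.4497, 0.288, 0.2218], 'ee_rot': [-179.8854, 0.0648, 90.9215], 'force': [0.5636, -0.5616, -0.2779], 'opening': 0.0085, 'joint_positions': [30.1346, 7.2352, 118.6966, -0.0008, 54.1998, 29.2136]}
```

View pics/w8.png

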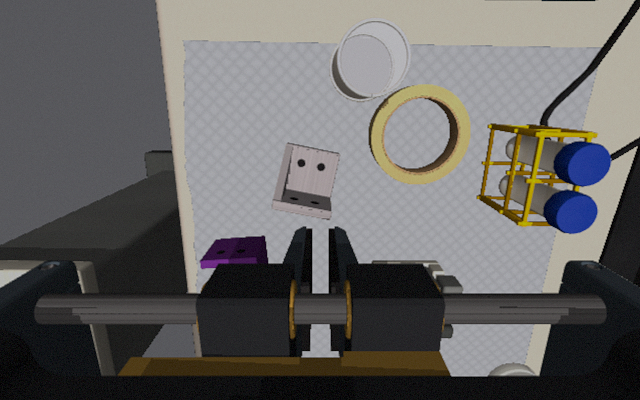

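View pics/t8.png

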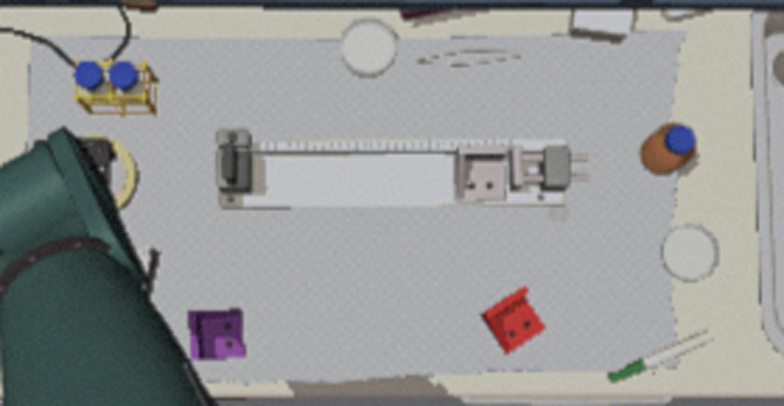

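```bash
python3 - <<'E'
from h import *
crop("w8.png","w8c.png",255,130,355,230,6)
E
```

```text
(no output)
```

View pics/w8c.png

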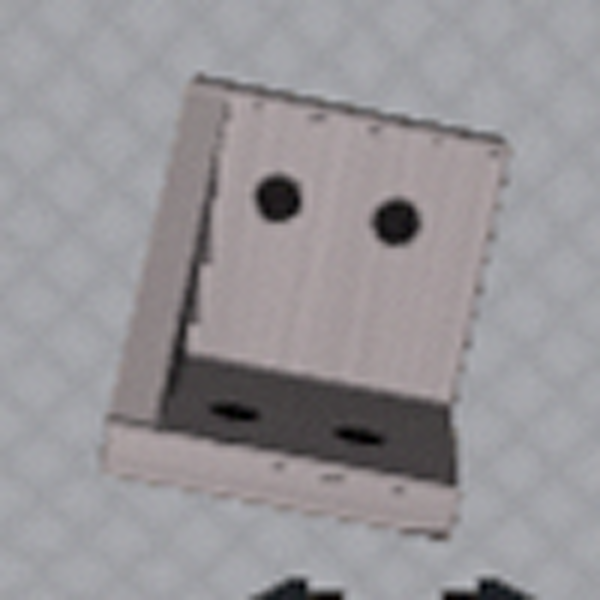

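```bash
python3 - <<'E'
from h import *
C=lambda u,v:(255+u/6,130+v/6)
P=[(.03,-.03,.03),(.03,.03,.03),(.02,-.03,.03),(.02,.03,.03),(-.03,-.03,-.02),(-.03,.03,-.02)]
U=[C(105,468),C(455,535),C(108,420),C(460,485),C(195,80),C(505,148)]
x,r=fitbr("wrist",P,U,[.43,.28,-1.5]); print(x,np.degrees(x[2])); print(r)
E
```

```text
[ 0.43657659  0.28945808 -1.75327148] -100.45505627159933
[[-1.2  1. ]
 [-0.2  1.1]
 [-0.1 -0.5]
 [ 1.1  0.2]
 [-1.1 -0.7]
 [ 1.6 -1.1]]
```

>>> play_rows(deltas=[{"tx": 0, "ty": 0, "tz": 0, "twist": 0.1475, "jaw": -1}, {"tx": 0, "ty": 0, "tz": 0, "twist": 0.1475, "jaw": -1}, {"tx": 0, "ty": 0, "tz": 0, "twist": 0.1475, "jaw": -1}, {"tx": 0, "ty": 0, "tz": 0, "twist": 0.1475, "jaw": -1}, {"tx": 0, "ty": 0, "tz": 0, "twist": 0.1475, "jaw": -1}])

```text
time: 11.4
position: [0.4511, 0.2853, 0.2222]
ee_rot: [-180.0, 0.1, 48.3]
force: [0.8, 0.0, -0.3]
opening: 0.0379
```

>>> play_rows(deltas=[{"tx": 0, "ty": 0, "tz": 0, "twist": 0.1475, "jaw": -1}, {"tx": 0, "ty": 0, "tz": 0, "twist": 0.1475, "jaw": -1}, {"tx": 0, "ty": 0, "tz": 0, "twist": 0.1475, "jaw": -1}, {"tx": 0, "ty": 0, "tz": 0, "twist": 0.1475, "jaw": -1}, {"tx": 0, "ty": 0, "tz": 0, "twist": 0.1475, "jaw": -1}])

```text
time: 11.9
position: [0.4511, 0.2853, 0.2222]
ee_rot: [179.9, 0.1, 6.0]
force: [-0.4, 0.4, -0.0]
opening: 0.0776
```

>>> play_rows(deltas=[{"tx": 0, "ty": 0, "tz": 0, "twist": 0.1475, "jaw": -1}, {"tx": 0, "ty": 0, "tz": 0, "twist": 0.1475, "jaw": -1}, {"tx": -0.9, "ty": 2.6, "tz": 1, "twist": 0, "jaw": -1}, {"tx": 0, "ty": 0, "tz": 3, "twist": 0, "jaw": -1}, {"tx": 0, "ty": 0, "tz": 0, "twist": 0, "jaw": -1}])

```text
time: 12.4
position: [0.4356, 0.2604, 0.1799]
ee_rot: [179.8, 0.3, -10.6]
force: [-0.5, -0.5, 0.8]
opening: 0.0915
```

```bash
python3 - <<'E'
from h import *
st();grab("wrist","w9.png")
E
```

```text
{'time': 12.4, 'position': [0.4356, 0.2604, 0.1799], 'ee_rot': [179.7769, 0.2715, -10.5789], 'force': [-0.4788, -0.5362, 0.8496], 'opening': 0.0915, 'joint_positions': [28.2364, 8.4304, 122.6803, -0.0049, 49.2407, 128.818]}
```

View pics/w9.png

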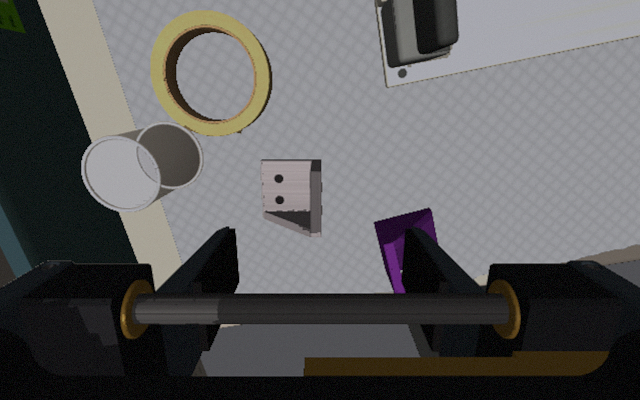

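```bash
python3 - <<'E'
from h import *
for p in [(375,221),(431,210),(380,245),(437,240)]: print(p,np.round(unproj("wrist",*p,.06),3),np.round(unproj("wrist",*p,.0),3))
E
```

```text
(375, 221) [0.408 0.217 0.06 ] [0.384 0.21  0.   ]
(431, 210) [0.409 0.168 0.06 ] [0.385 0.151 0.   ]
(380, 245) [0.384 0.215 0.06 ] [0.355 0.209 0.   ]
(437, 240) [0.38  0.165 0.06 ] [0.349 0.148 0.   ]
```

>>> play_rows(deltas=[{"tx": 0, "ty": -0.35, "tz": 2, "twist": 0, "jaw": -0.3}, {"tx": 0, "ty": 0, "tz": 0, "twist": 0, "jaw": -0.3}, {"tx": 0, "ty": 0, "tz": 2, "twist": 0, "jaw": -0.3}, {"tx": 0, "ty": 0, "tz": 3, "twist": 0, "jaw": -0.3}, {"tx": 0, "ty": 0, "tz": 3, "twist": 0, "jaw": -0.3}])

```text
time: 12.95
position: [0.4393, 0.2666, 0.0841]
ee_rot: [-179.9, -0.1, -10.5]
force: [0.6, 0.7, -0.0]
opening: 0.0595
```

>>> play_rows(deltas=[{"tx": 0, "ty": 0, "tz": 2, "twist": 0, "jaw": -0.3}, {"tx": 0, "ty": 0, "tz": 1.1, "twist": 0, "jaw": -0.3}, {"tx": 0, "ty": 0, "tz": 0, "twist": 0, "jaw": 1}, {"tx": 0, "ty": 0, "tz": 0, "twist": 0, "jaw": 1}, {"tx": 0, "ty": 0, "tz": 0, "twist": 0, "jaw": 1}])

```text
time: 13.45
position: [0.439, 0.2666, 0.0537]
ee_rot: [-179.9, -0.1, -10.5]
force: [-0.8, 0.2, 1.0]
opening: 0.0384
```

>>> play_rows(deltas=[{"tx": 0, "ty": 0, "tz": 0, "twist": 0, "jaw": 1}, {"tx": 0, "ty": 0, "tz": 0, "twist": 0, "jaw": 1}, {"tx": 0, "ty": 0, "tz": 0, "twist": 0, "jaw": 1}, {"tx": 0, "ty": 0, "tz": 0, "twist": 0, "jaw": 1}, {"tx": 0, "ty": 0, "tz": 0, "twist": 0, "jaw": 1}])

```text
time: 13.95
position: [0.4383, 0.2661, 0.0527]
ee_rot: [180.0, 0.0, -10.5]
force: [-2.0, -1.6, 5.9]
opening: 0.0097
```

```bash
python3 - <<'E'
from h import *
st();grab("wrist","w10.png")
E
```

```text
{'time': 13.95, 'position': [0.4383, 0.2661, 0.0527], 'ee_rot': [179.9918, 0.0029, -10.4941], 'force': [-1.9995, -1.5899, 5.902], 'opening': 0.0097, 'joint_positions': [28.6623, 21.8901, 123.7262, -0.0079, 34.3911, 129.1629]}
```

View pics/w10.png

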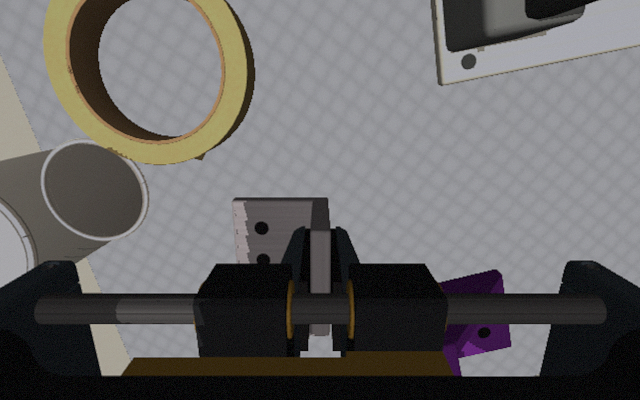

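>>> play_rows(deltas=[{"tx": 0, "ty": 0, "tz": -1, "twist": 0, "jaw": 1}, {"tx": 0, "ty": 0, "tz": -2, "twist": 0, "jaw": 1}, {"tx": 0, "ty": 0, "tz": -4, "twist": 0, "jaw": 1}, {"tx": 0, "ty": 0, "tz": -4, "twist": -0.1, "jaw": 1}, {"tx": 0, "ty": 0, "tz": -2, "twist": -0.126, "jaw": 1}])

```text
time: 14.5
position: [0.4391, 0.2667, 0.1861]
ee_rot: [-179.9, -0.2, 2.7]
force: [0.2, 0.4, -1.8]
opening: 0.0099
```

>>> play_rows(deltas=[{"tx": 0, "ty": 0, "tz": 0, "twist": -0.14, "jaw": 1}, {"tx": 0, "ty": 0, "tz": 0, "twist": -0.14, "jaw": 1}, {"tx": 0, "ty": 0, "tz": 0, "twist": -0.14, "jaw": 1}, {"tx": 0, "ty": 0, "tz": 0, "twist": -0.14, "jaw": 1}, {"tx": 0, "ty": 0, "tz": 0, "twist": -0.14, "jaw": 1}])

```text
time: 15.0
position: [0.4381, 0.2661, 0.1829]
ee_rot: [-180.0, -0.0, 42.9]
force: [-0.7, 0.5, -2.8]
opening: 0.0098
```

>>> play_rows(deltas=[{"tx": 0, "ty": 0, "tz": 0, "twist": -0.14, "jaw": 1}, {"tx": 0, "ty": 0, "tz": 0, "twist": -0.14, "jaw": 1}, {"tx": 0, "ty": 0, "tz": 0, "twist": -0.14, "jaw": 1}, {"tx": 0, "ty": 0, "tz": 0, "twist": -0.14, "jaw": 1}, {"tx": 0, "ty": 0, "tz": 0, "twist": -0.14, "jaw": 1}])

```text
time: 15.5
position: [0.438, 0.2661, 0.1829]
ee_rot: [180.0, -0.0, 83.0]
force: [-0.8, -0.4, -2.1]
opening: 0.0097
```

>>> play_rows(deltas=[{"tx": 0, "ty": 0, "tz": 0, "twist": -0.14, "jaw": 1}, {"tx": -4.2, "ty": 0.8, "tz": 0, "twist": 0, "jaw": 1}, {"tx": -4.2, "ty": 0.8, "tz": 0, "twist": 0, "jaw": 1}, {"tx": -4.2, "ty": 0.8, "tz": 0, "twist": 0, "jaw": 1}, {"tx": -4.2, "ty": 0.8, "tz": 0, "twist": 0, "jaw": 1}])

```text
time: 16.0
position: [0.4722, 0.0971, 0.183]
ee_rot: [180.0, -0.0, 90.7]
force: [1.5, -0.2, -0.6]
opening: 0.0093
```

>>> play_rows(deltas=[{"tx": -4.2, "ty": 0.8, "tz": 0, "twist": 0, "jaw": 1}, {"tx": -4.2, "ty": 0.8, "tz": 0, "twist": 0, "jaw": 1}, {"tx": -4.2, "ty": 0.8, "tz": 0, "twist": 0, "jaw": 1}, {"tx": -3.1, "ty": 0.7, "tz": 0, "twist": 0, "jaw": 1}, {"tx": 0, "ty": 0, "tz": 0, "twist": 0, "jaw": 1}])

```text
time: 16.5
position: [0.5059, -0.061, 0.1831]
ee_rot: [179.9, 0.0, 90.5]
force: [-0.9, 0.4, -1.3]
opening: 0.0096
```

```bash
python3 - <<'E'
from h import *
st();grab("wrist","w11.png")
E
```

```text
{'time': 16.5, 'position': [0.5059, -0.061, 0.1831], 'ee_rot': [179.9392, 0.025, 90.5134], 'force': [-0.859, 0.4143, -1.323], 'opening': 0.0096, 'joint_positions': [-9.4851, 8.1524, 122.5811, -0.0186, 49.2023, -9.9864]}
```

View pics/w11.png

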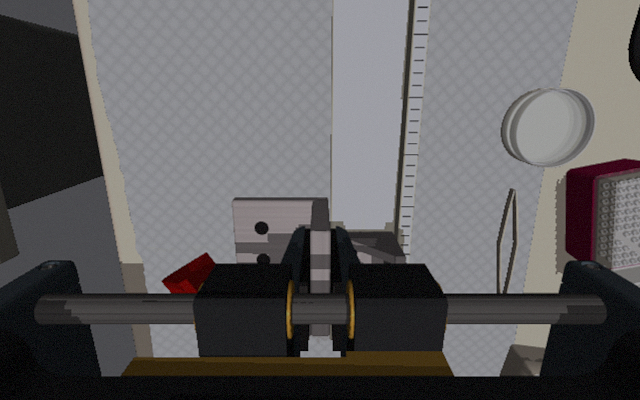

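>>> play_rows(deltas=[{"tx": 0, "ty": -0.1, "tz": 4, "twist": 0, "jaw": 1}, {"tx": 0, "ty": 0, "tz": 4, "twist": 0, "jaw": 1}, {"tx": 0, "ty": 0, "tz": 3, "twist": 0, "jaw": 1}, {"tx": 0, "ty": 0, "tz": 1, "twist": 0, "jaw": 1}, {"tx": 0, "ty": 0, "tz": 0, "twist": 0, "jaw": 1}])

```text
time: 17.05
position: [0.5034, -0.0573, 0.0619]
ee_rot: [-179.9, -0.0, 90.7]
force: [-0.1, 0.4, 0.1]
opening: 0.0101
```

```bash
python3 - <<'E'
from h import *
st();grab("wrist","w12.png")
crop("w12.png","w12c.png",220,100,420,300,3)
E
```

```text
{'time': 17.05, 'position': [0.5034, -0.0573, 0.0619], 'ee_rot': [-179.8707, -0.0272, 90.7285], 'force': [-0.1185, 0.4135, 0.0651], 'opening': 0.0101, 'joint_positions': [-9.1351, 20.4742, 124.354, 0.0081, 35.3038, -9.8703]}
```

View pics/w12c.png

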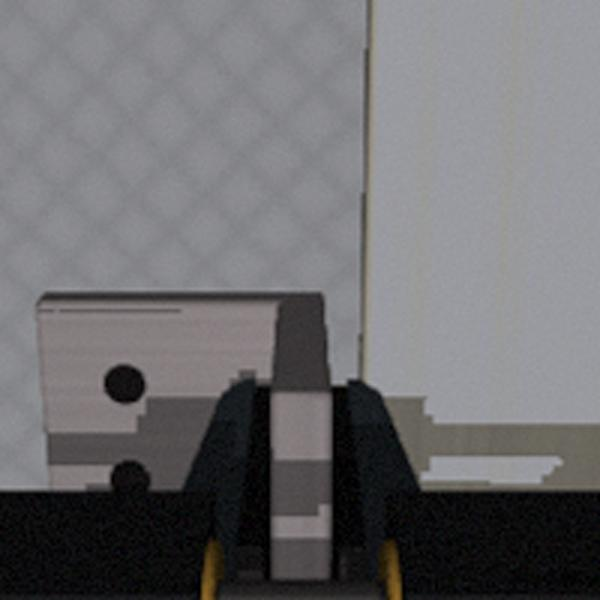

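>>> play_rows(deltas=[{"tx": 0, "ty": 0.2, "tz": 0.5, "twist": 0, "jaw": 1}, {"tx": 0, "ty": 0.1, "tz": 0.25, "twist": 0, "jaw": 1}, {"tx": 0, "ty": 0.1, "tz": 0, "twist": 0, "jaw": 1}, {"tx": 0, "ty": 0, "tz": 0, "twist": 0, "jaw": 1}, {"tx": 0, "ty": 0, "tz": 0, "twist": 0, "jaw": 1}])

```text
time: 17.6
position: [0.5083, -0.0581, 0.0552]
ee_rot: [180.0, 0.0, 90.7]
force: [-0.3, 0.2, -1.9]
opening: 0.0099
```

>>> play_rows(deltas=[{"tx": 0, "ty": 0.1, "tz": 0, "twist": 0, "jaw": 1}, {"tx": 0, "ty": 0.1, "tz": 0, "twist": 0, "jaw": 1}, {"tx": 0, "ty": 0, "tz": 0, "twist": 0, "jaw": 1}, {"tx": 0, "ty": 0, "tz": 0, "twist": 0, "jaw": 1}, {"tx": 0, "ty": 0, "tz": 0, "twist": 0, "jaw": 1}])

```text
time: 18.1
position: [0.5101, -0.058, 0.0549]
ee_rot: [-180.0, 0.0, 90.7]
force: [0.1, -0.2, -1.8]
opening: 0.0102
```

```bash
python3 - <<'E'
from h import *
st();grab("wrist","w12.png")
crop("w12.png","w12c.png",220,100,420,300,3)
E
```

```text
{'time': 18.1, 'position': [0.5101, -0.058, 0.0549], 'ee_rot': [-179.9991, 0.0008, 90.6889], 'force': [0.1387, -0.2225, -1.7821], 'opening': 0.0102, 'joint_positions': [-9.0891, 21.6769, 123.6597, -0.0016, 34.6641, -9.7767]}
```

View pics/w12c.png

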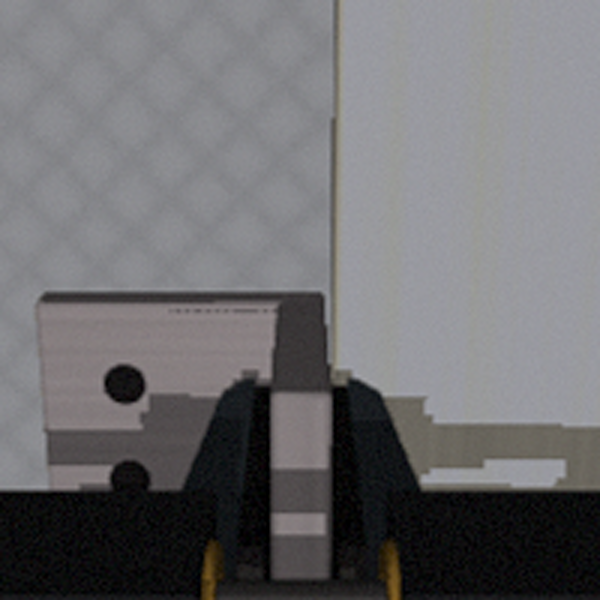

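>>> play_rows(deltas=[{"tx": 0, "ty": 0, "tz": 0.15, "twist": 0, "jaw": 1}, {"tx": 0, "ty": 0, "tz": 0, "twist": 0, "jaw": 0}, {"tx": 0, "ty": 0, "tz": 0, "twist": 0, "jaw": 0}, {"tx": 0, "ty": 0, "tz": 0, "twist": 0, "jaw": 0}, {"tx": 0, "ty": 0, "tz": 0, "twist": 0, "jaw": 0}])

```text
time: 18.65
position: [0.5102, -0.058, 0.0535]
ee_rot: [180.0, 0.0, 90.7]
force: [0.1, 0.1, 0.5]
opening: 0.0389
```

>>> play_rows(deltas=[{"tx": 0, "ty": 0, "tz": 0, "twist": 0, "jaw": 0}, {"tx": 0, "ty": 0, "tz": -2, "twist": 0, "jaw": 0}, {"tx": 0, "ty": 0, "tz": -4, "twist": 0, "jaw": 0}, {"tx": 0, "ty": -1, "tz": -3, "twist": 0, "jaw": 1}, {"tx": 0, "ty": -2.4, "tz": 0, "twist": 0, "jaw": 1}])

```text
time: 19.15
position: [0.4791, -0.0589, 0.1472]
ee_rot: [179.6, 0.1, 90.7]
force: [0.0, 0.8, -0.8]
opening: 0.0325
```

```bash
python3 - <<'E'
from h import *
st();grab("wrist","w13.png")
E
```

```text
{'time': 19.15, 'position': [0.4791, -0.0589, 0.1472], 'ee_rot': [179.6119, 0.0691, 90.7003], 'force': [0.0072, 0.831, -0.8443], 'opening': 0.0325, 'joint_positions': [-9.7715, 9.087, 126.4523, 0.0036, 44.0665, -10.4746]}
```

View pics/w13.png

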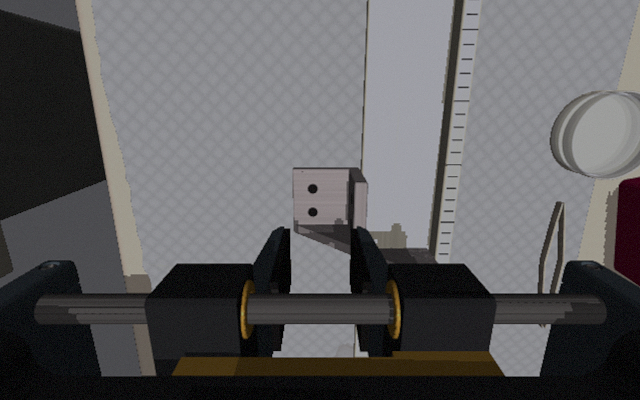

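>>> play_rows(deltas=[{"tx": 0, "ty": 0, "tz": 0, "twist": 0, "jaw": 1}, {"tx": 0, "ty": 0, "tz": 0, "twist": 0, "jaw": 1}, {"tx": 0, "ty": 0, "tz": 0, "twist": 0, "jaw": 1}, {"tx": 0, "ty": 0, "tz": 0, "twist": 0, "jaw": 1}, {"tx": 0, "ty": 0, "tz": 0, "twist": 0, "jaw": 1}])

```text
time: 19.7
position: [0.4763, -0.0584, 0.1431]
ee_rot: [-180.0, -0.0, 90.7]
force: [0.3, 0.9, -0.6]
opening: 0.0003
```

>>> play_rows(deltas=[{"tx": 0, "ty": 0, "tz": 2.5, "twist": 0, "jaw": 1}, {"tx": 0, "ty": 0, "tz": 2.5, "twist": 0, "jaw": 1}, {"tx": 0, "ty": 0, "tz": 2, "twist": 0, "jaw": 1}, {"tx": 0, "ty": 0, "tz": 1, "twist": 0, "jaw": 1}, {"tx": 0, "ty": 0, "tz": 0, "twist": 0, "jaw": 1}])

```text
time: 20.2
position: [0.4755, -0.0583, 0.0624]
ee_rot: [-179.9, -0.0, 90.7]
force: [0.1, 0.9, 1.0]
opening: 0.0006
```

```bash
python3 - <<'E'
from h import *
st();grab("wrist","w14.png")
crop("w14.png","w14c.png",220,100,420,300,3)
E
```

```text
{'time': 20.2, 'position': [0.4755, -0.0583, 0.0624], 'ee_rot': [-179.8707, -0.0235, 90.6898], 'force': [0.0838, 0.8942, 1.0325], 'opening': 0.0006, 'joint_positions': [-9.777, 18.5009, 127.3986, -0.0007, 34.2319, -10.4663]}
```

View pics/w14c.png

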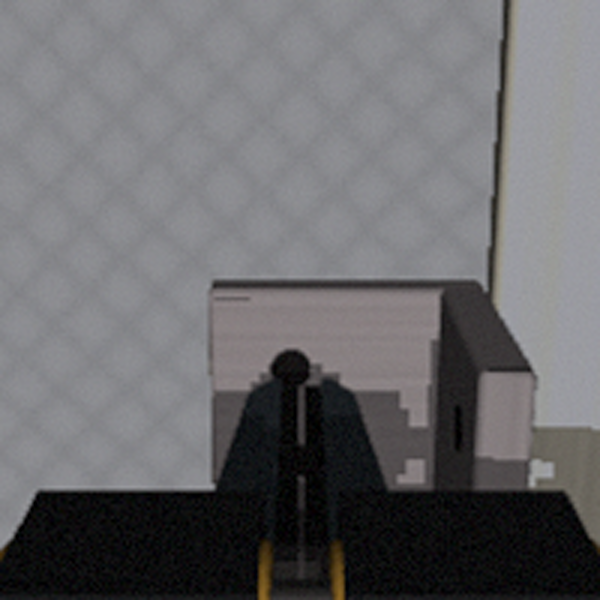

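>>> play_rows(deltas=[{"tx": 0, "ty": 0.8, "tz": -0.4, "twist": 0, "jaw": 1}, {"tx": 0, "ty": 0.6, "tz": 0, "twist": 0, "jaw": 1}, {"tx": 0, "ty": 0.5, "tz": 0, "twist": 0, "jaw": 1}, {"tx": 0, "ty": 0.5, "tz": 0, "twist": 0, "jaw": 1}, {"tx": 0, "ty": 0.5, "tz": 0, "twist": 0, "jaw": 1}])

```text
time: 20.75
position: [0.5056, -0.0581, 0.0676]
ee_rot: [180.0, 0.0, 90.7]
force: [-1.4, 0.0, -0.5]
opening: 0.0004
```

```bash
python3 - <<'E'
from h import *
st();grab("wrist","w15.png")
crop("w15.png","w15c.png",220,100,420,300,3)
E
```

```text
{'time': 20.75, 'position': [0.5056, -0.0581, 0.0676], 'ee_rot': [179.9936, 0.0028, 90.6902], 'force': [-1.409, 0.0301, -0.4999], 'opening': 0.0004, 'joint_positions': [-9.1745, 19.9417, 124.1668, -0.0027, 35.8847, -9.8625]}
```

View pics/w15c.png

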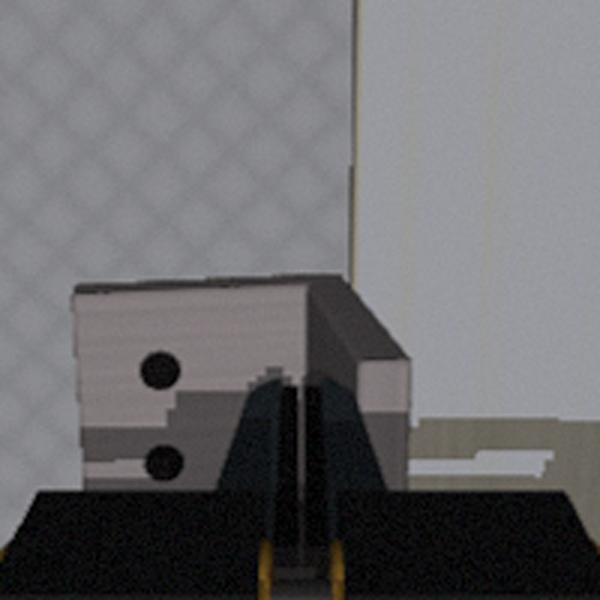

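>>> play_rows(deltas=[{"tx": 0, "ty": 0.7, "tz": 0.2, "twist": 0, "jaw": 1}, {"tx": 0, "ty": 0.7, "tz": 0.25, "twist": 0, "jaw": 1}, {"tx": 0, "ty": 0.5, "tz": 0.3, "twist": 0, "jaw": 1}, {"tx": 0, "ty": 0.45, "tz": 0.35, "twist": 0, "jaw": 1}, {"tx": 0, "ty": 0.4, "tz": 0.45, "twist": 0, "jaw": 1}])

```text
time: 21.3
position: [0.533, -0.0577, 0.0515]
ee_rot: [180.0, -0.0, 90.7]
force: [-0.2, 0.6, 1.2]
opening: 0.0009
```

```bash
python3 - <<'E'
from h import *
st();grab("wrist","w15.png")
crop("w15.png","w15c.png",220,100,420,300,3)
E
```

```text
{'time': 21.3, 'position': [0.533, -0.0577, 0.0515], 'ee_rot': [179.9997, -0.0017, 90.6894], 'force': [-0.2146, 0.6319, 1.1955], 'opening': 0.0009, 'joint_positions': [-8.6711, 23.5684, 121.1069, 0.003, 35.3246, -9.363]}
```

View pics/w15c.png

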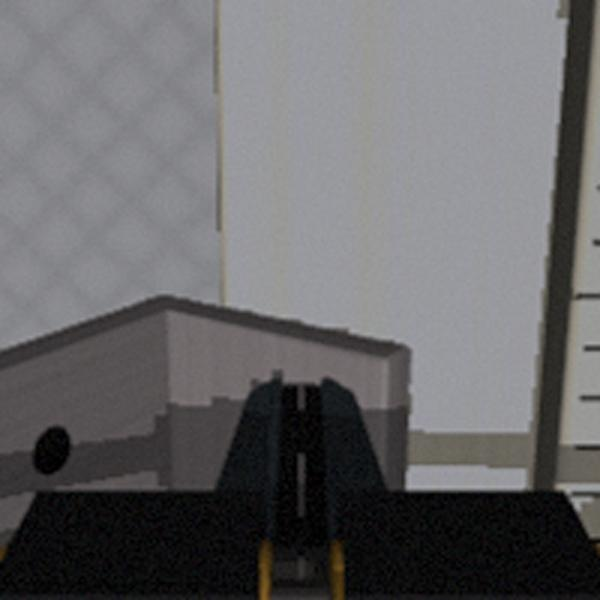

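>>> play_rows(deltas=[{"tx": 0, "ty": 0.4, "tz": 0.4, "twist": 0, "jaw": 1}, {"tx": 0, "ty": 0.4, "tz": 0.5, "twist": 0, "jaw": 1}, {"tx": 0, "ty": 0.3, "tz": 0.5, "twist": 0, "jaw": 1}, {"tx": 0, "ty": 0.2, "tz": 0.4, "twist": 0, "jaw": 1}, {"tx": 0, "ty": 0, "tz": 0, "twist": 0, "jaw": 1}])

```text
time: 21.85
position: [0.5455, -0.0576, 0.0342]
ee_rot: [-179.9, -0.0, 90.7]
force: [-7.5, 0.6, 19.8]
opening: 0.0002
```

```bash
python3 - <<'E'
from h import *
st();grab("wrist","w15.png")
crop("w15.png","w15c.png",220,100,420,300,3)
E
```

```text
{'time': 21.85, 'position': [0.5455, -0.0576, 0.0342], 'ee_rot': [-179.9116, -0.0089, 90.6925], 'force': [-7.4773, 0.6165, 19.7796], 'opening': 0.0002, 'joint_positions': [-8.4584, 26.2666, 119.5903, -0.0093, 34.2319, -9.1433]}
```

View pics/w15.png

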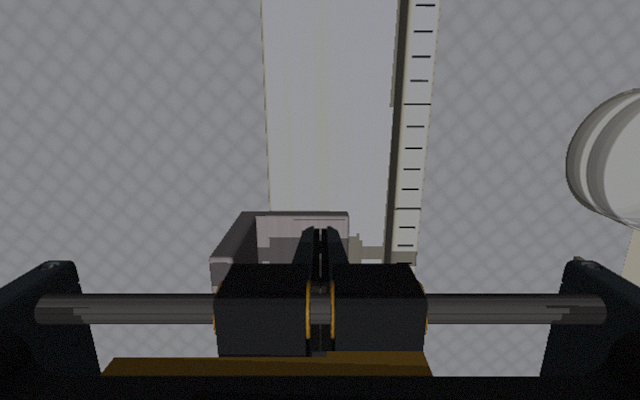

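>>> play_rows(deltas=[{"tx": 0, "ty": 0, "tz": -0.5, "twist": 0, "jaw": 1}, {"tx": 0, "ty": 0, "tz": -2, "twist": 0, "jaw": 1}, {"tx": 0, "ty": 0, "tz": -4, "twist": 0, "jaw": 1}, {"tx": 0, "ty": 0, "tz": -5, "twist": 0, "jaw": 1}, {"tx": 0, "ty": 0, "tz": -4, "twist": 0, "jaw": 1}])

```text
time: 22.4
position: [0.5458, -0.0576, 0.1912]
ee_rot: [180.0, 0.0, 90.7]
force: [0.4, -0.2, -0.4]
opening: 0.0006
```

```bash
python3 - <<'E'
from h import *
st();grab("wrist","w16.png"); grab("top","top16.png"); crop("w16.png","w16c.png",240,130,380,270,4)
E
```

```text
{'time': 22.4, 'position': [0.5458, -0.0576, 0.1912], 'ee_rot': [179.9504, 0.0077, 90.6874], 'force': [0.4445, -0.2289, -0.3991], 'opening': 0.0006, 'joint_positions': [-8.4568, 11.0224, 118.0438, 0.0004, 50.8837, -9.1444]}
```

View pics/w16.png

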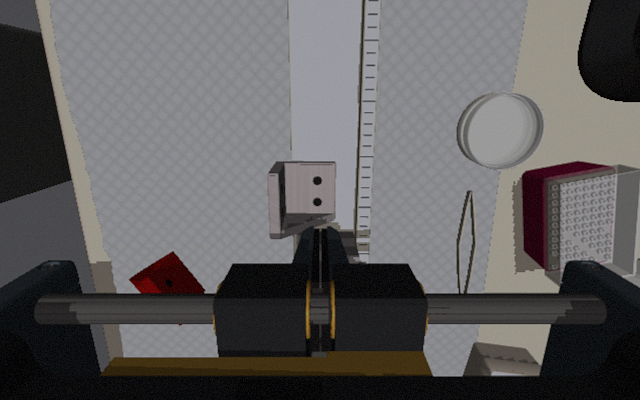

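View pics/w16c.png

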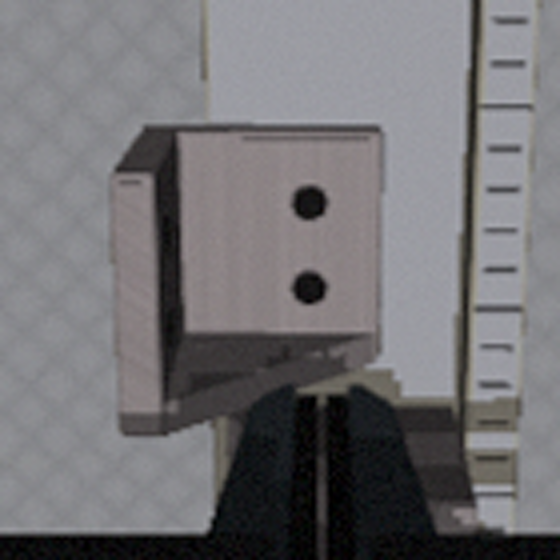

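```bash
python3 - <<'E'
from h import *
C=lambda u,v:(240+u/4,130+v/4)
P=[(.03,-.03,.03),(.02,-.03,.03),(.03,.03,.03),(.02,.03,.03),(-.03,-.03,-.02)]
U=[C(112,173),C(155,172),C(121,434),C(166,434),C(382,131)]
x,r=fitbr("wrist",P,U,[.54,-.06,-3.1],zc=.04); print(x,np.degrees(x[2])); print(r)
E
```

```text
[ 0.53189259 -0.06422301 -3.1343244 ] -179.58356001524263
[[-0.8 -0.5]
 [ 0.5 -0.2]
 [-0.2  0.7]
 [-0.2  0.7]
 [ 0.8 -0.5]]
```

>>> play_rows(deltas=[{"tx": 0, "ty": 0, "tz": 0, "twist": 0.15, "jaw": 0}, {"tx": 0, "ty": 0, "tz": 0, "twist": 0.15, "jaw": 0}, {"tx": 0, "ty": 0, "tz": 0, "twist": 0.15, "jaw": 0}, {"tx": 0, "ty": 0, "tz": 0, "twist": 0.15, "jaw": 0}, {"tx": 0, "ty": 0, "tz": 0, "twist": 0.15, "jaw": 0}])

```text
time: 23.0
position: [0.5453, -0.0575, 0.1881]
ee_rot: [-180.0, 0.0, 47.4]
force: [0.0, 0.5, 0.5]
opening: 0.0379
```

>>> play_rows(deltas=[{"tx": 0, "ty": 0, "tz": 0, "twist": 0.15, "jaw": 0}, {"tx": 0, "ty": 0, "tz": 0, "twist": 0.15, "jaw": 0}, {"tx": 0, "ty": 0, "tz": 0, "twist": 0.15, "jaw": 0}, {"tx": 0, "ty": 0, "tz": 0, "twist": 0.15, "jaw": 0}, {"tx": 0, "ty": 0, "tz": 0, "twist": 0.15, "jaw": 0}])

```text
time: 23.5
position: [0.5453, -0.0575, 0.1881]
ee_rot: [-180.0, 0.1, 4.4]
force: [0.8, 0.2, 0.4]
opening: 0.0456
```

>>> play_rows(deltas=[{"tx": 0, "ty": 0, "tz": 0, "twist": 0.15, "jaw": 0}, {"tx": 0, "ty": 0, "tz": 0, "twist": 0.15, "jaw": 0}, {"tx": 0, "ty": 0, "tz": 0, "twist": 0.15, "jaw": 0}, {"tx": 0, "ty": 0, "tz": 0, "twist": 0.15, "jaw": 0}, {"tx": 0, "ty": 0, "tz": 0, "twist": 0.15, "jaw": 0}])

```text
time: 24.0
position: [0.5453, -0.0575, 0.1881]
ee_rot: [180.0, 0.0, -38.6]
force: [0.1, 0.7, -0.2]
opening: 0.046
```

>>> play_rows(deltas=[{"tx": 0, "ty": 0, "tz": 0, "twist": 0.15, "jaw": 0}, {"tx": 0, "ty": 0, "tz": 0, "twist": 0.15, "jaw": 0}, {"tx": 0, "ty": 0, "tz": 0, "twist": 0.15, "jaw": 0}, {"tx": 0, "ty": 0, "tz": 0, "twist": 0.15, "jaw": 0}, {"tx": 0, "ty": 0, "tz": 0, "twist": 0.15, "jaw": 0}])

```text
time: 24.5
position: [0.5453, -0.0575, 0.1881]
ee_rot: [180.0, 0.0, -81.6]
force: [-0.0, -0.5, 0.7]
opening: 0.0455
```

>>> play_rows(deltas=[{"tx": 0, "ty": 0, "tz": 0, "twist": 0.14, "jaw": 0}, {"tx": 0, "ty": 3.8, "tz": 0, "twist": 0, "jaw": 0}, {"tx": 0, "ty": 0, "tz": 2, "twist": 0, "jaw": 0}, {"tx": 0, "ty": 0, "tz": 2, "twist": 0, "jaw": 0}, {"tx": 0, "ty": 0, "tz": 0, "twist": 0, "jaw": 0}])

```text
time: 25.0
position: [0.5058, -0.0579, 0.1465]
ee_rot: [179.8, 0.0, -89.2]
force: [-0.1, 0.2, -0.0]
opening: 0.0457
```

```bash
python3 - <<'E'
from h import *
st();grab("wrist","w17.png")
E
```

```text
{'time': 25.0, 'position': [0.5058, -0.0579, 0.1465], 'ee_rot': [179.7641, 0.0405, -89.228], 'force': [-0.051, 0.2277, -0.0117], 'opening': 0.0457, 'joint_positions': [-9.148, 11.7073, 123.2778, -0.0011, 45.2543, 170.0807]}
```

View pics/w17.png

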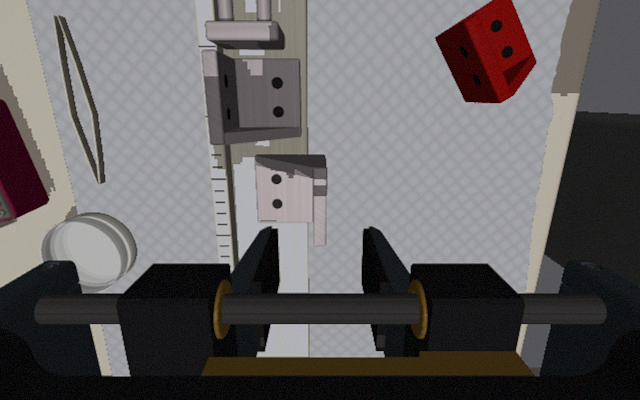

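>>> play_rows(deltas=[{"tx": 0.3, "ty": -0.1, "tz": 2.5, "twist": 0, "jaw": 0}, {"tx": 0, "ty": 0, "tz": 2.5, "twist": 0, "jaw": 0}, {"tx": 0, "ty": 0, "tz": 2.0, "twist": 0, "jaw": 0}, {"tx": 0, "ty": 0, "tz": 1.2, "twist": 0, "jaw": 0}, {"tx": 0, "ty": 0, "tz": 0, "twist": 0, "jaw": 0}])

```text
time: 25.55
position: [0.5083, -0.061, 0.0662]
ee_rot: [179.9, 0.0, -89.2]
force: [0.7, -0.9, 0.6]
opening: 0.0457
```

```bash
python3 - <<'E'
from h import *
st();grab("wrist","w18.png")
E
```

```text
{'time': 25.55, 'position': [0.5083, -0.061, 0.0662], 'ee_rot': [179.9021, 0.0176, -89.218], 'force': [0.6738, -0.8816, 0.571], 'opening': 0.0457, 'joint_positions': [-9.4527, 20.3411, 123.7787, -0.0001, 35.9797, 169.7655]}
```

View pics/w18.png

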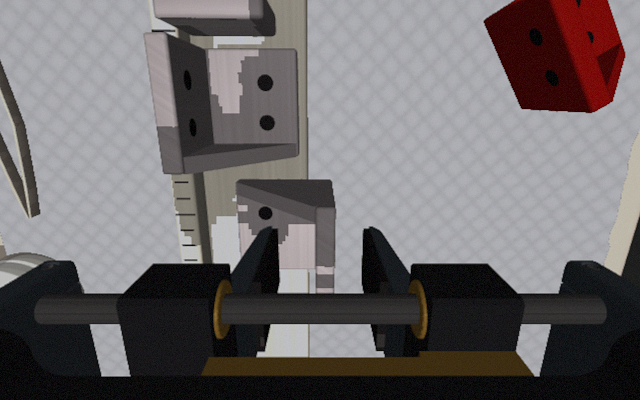

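>>> play_rows(deltas=[{"tx": 0, "ty": 0, "tz": 0.3, "twist": 0, "jaw": 1}, {"tx": 0, "ty": 0, "tz": 0, "twist": 0, "jaw": 1}, {"tx": 0, "ty": 0, "tz": 0, "twist": 0, "jaw": 1}, {"tx": 0, "ty": 0, "tz": 0, "twist": 0, "jaw": 1}, {"tx": 0, "ty": 0, "tz": 0, "twist": 0, "jaw": 1}])

```text
time: 26.1
position: [0.5086, -0.0611, 0.0642]
ee_rot: [180.0, -0.0, -89.2]
force: [-1.4, 0.6, 4.7]
opening: 0.0099
```

>>> play_rows(deltas=[{"tx": 0, "ty": 0, "tz": 0, "twist": 0, "jaw": 1}, {"tx": 0, "ty": 0, "tz": 0, "twist": 0, "jaw": 1}, {"tx": 0, "ty": 0, "tz": 0, "twist": 0, "jaw": 1}, {"tx": 0, "ty": 0, "tz": 0, "twist": 0, "jaw": 1}, {"tx": 0, "ty": 0, "tz": 0, "twist": 0, "jaw": 1}])

```text
time: 26.6
position: [0.5086, -0.0611, 0.0641]
ee_rot: [180.0, 0.0, -89.2]
force: [-3.4, -0.8, 6.5]
opening: 0.0101
```

```bash
python3 - <<'E'
from h import *
st();grab("wrist","w19.png")
E
```

```text
{'time': 26.6, 'position': [0.5086, -0.0611, 0.0641], 'ee_rot': [179.9832, 0.0017, -89.2169], 'force': [-3.4203, -0.758, 6.5223], 'opening': 0.0101, 'joint_positions': [-9.4541, 20.5669, 123.7897, -0.0023, 35.6601, 169.7647]}
```

View pics/w19.png

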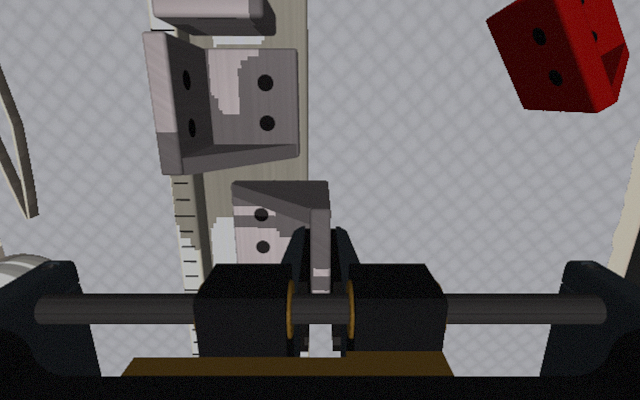

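>>> play_rows(deltas=[{"tx": 0, "ty": 0, "tz": -1, "twist": 0, "jaw": 1}, {"tx": 0, "ty": 0, "tz": -2, "twist": 0, "jaw": 1}, {"tx": 0, "ty": 0, "tz": -4, "twist": 0, "jaw": 1}, {"tx": 0, "ty": 0, "tz": -3, "twist": 0, "jaw": 1}, {"tx": 0, "ty": 0, "tz": -2, "twist": -0.14, "jaw": 1}])

```text
time: 27.15
position: [0.5093, -0.0612, 0.1868]
ee_rot: [-179.9, -0.0, -81.2]
force: [0.2, -0.1, -1.8]
opening: 0.0096
```

>>> play_rows(deltas=[{"tx": 0, "ty": 0, "tz": 0, "twist": -0.15, "jaw": 1}, {"tx": 0, "ty": 0, "tz": 0, "twist": -0.15, "jaw": 1}, {"tx": 0, "ty": 0, "tz": 0, "twist": -0.15, "jaw": 1}, {"tx": 0, "ty": 0, "tz": 0, "twist": -0.15, "jaw": 1}, {"tx": 0, "ty": 0, "tz": 0, "twist": -0.15, "jaw": 1}])

```text
time: 27.65
position: [0.5086, -0.061, 0.1845]
ee_rot: [-180.0, -0.0, -37.9]
force: [0.7, 0.1, -1.4]
opening: 0.0099
```

>>> play_rows(deltas=[{"tx": 0, "ty": 0, "tz": 0, "twist": -0.15, "jaw": 1}, {"tx": 0, "ty": 0, "tz": 0, "twist": -0.15, "jaw": 1}, {"tx": 0, "ty": 0, "tz": 0, "twist": -0.15, "jaw": 1}, {"tx": 0, "ty": 0, "tz": 0, "twist": -0.15, "jaw": 1}, {"tx": 0, "ty": 0, "tz": 0, "twist": -0.15, "jaw": 1}])

```text
time: 28.15
position: [0.5086, -0.0611, 0.1845]
ee_rot: [180.0, -0.0, 5.1]
force: [-0.9, -0.1, -2.3]
opening: 0.0099
```

>>> play_rows(deltas=[{"tx": 0, "ty": 0, "tz": 0, "twist": -0.15, "jaw": 1}, {"tx": 0, "ty": 0, "tz": 0, "twist": -0.15, "jaw": 1}, {"tx": 0, "ty": 0, "tz": 0, "twist": -0.15, "jaw": 1}, {"tx": 0, "ty": 0, "tz": 0, "twist": -0.15, "jaw": 1}, {"tx": 0, "ty": 0, "tz": 0, "twist": -0.15, "jaw": 1}])

```text
time: 28.65
position: [0.5086, -0.0611, 0.1845]
ee_rot: [180.0, -0.0, 48.1]
force: [-0.1, 0.2, -1.1]
opening: 0.0101
```

>>> play_rows(deltas=[{"tx": 0, "ty": 0, "tz": 0, "twist": -0.15, "jaw": 1}, {"tx": 0, "ty": 0, "tz": 0, "twist": -0.15, "jaw": 1}, {"tx": 0, "ty": 0, "tz": 0, "twist": -0.15, "jaw": 1}, {"tx": 0, "ty": 0, "tz": 0, "twist": -0.15, "jaw": 1}, {"tx": 0, "ty": 0, "tz": 0, "twist": -0.15, "jaw": 1}])

```text
time: 29.15
position: [0.5086, -0.0611, 0.1845]
ee_rot: [180.0, 0.0, 91.0]
force: [0.5, -0.0, -1.0]
opening: 0.0099
```

```bash
python3 - <<'E'
from h import *
st();grab("wrist","w20.png")
E
```

```text
{'time': 29.15, 'position': [0.5086, -0.0611, 0.1845], 'ee_rot': [179.9777, 0.002, 91.0403], 'force': [0.5169, -0.0276, -0.9854], 'opening': 0.0099, 'joint_positions': [-9.4539, 8.3008, 122.2263, 0.0028, 49.4505, -10.4961]}
```

View pics/w20.png

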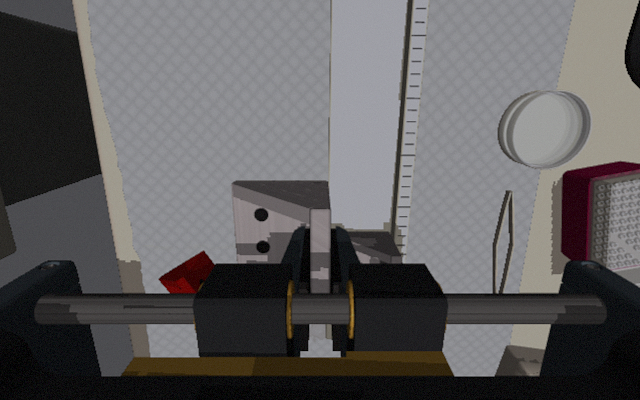

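>>> play_rows(deltas=[{"tx": -0.6, "ty": 3.2, "tz": 0, "twist": 0, "jaw": 1}, {"tx": -0.6, "ty": 3.2, "tz": 0, "twist": 0, "jaw": 1}, {"tx": 0, "ty": 0, "tz": 4, "twist": 0, "jaw": 1}, {"tx": 0, "ty": 0, "tz": 3, "twist": 0, "jaw": 1}, {"tx": 0, "ty": 0, "tz": 0, "twist": 0, "jaw": 1}])

```text
time: 29.7
position: [0.5704, -0.0719, 0.1108]
ee_rot: [-179.7, -0.1, 90.5]
force: [-0.0, 1.0, -0.9]
opening: 0.0096
```

>>> play_rows(deltas=[{"tx": 0, "ty": 0, "tz": 2, "twist": 0, "jaw": 1}, {"tx": 0, "ty": 0, "tz": 1.5, "twist": 0, "jaw": 1}, {"tx": 0, "ty": 0, "tz": 0.5, "twist": 0, "jaw": 1}, {"tx": 0, "ty": 0, "tz": 0, "twist": 0, "jaw": 1}, {"tx": 0, "ty": 0, "tz": 0, "twist": 0, "jaw": 1}])

```text
time: 30.2
position: [0.5733, -0.0724, 0.0748]
ee_rot: [180.0, 0.0, 90.7]
force: [0.0, -0.9, -1.0]
opening: 0.0096
```

```bash
python3 - <<'E'
from h import *
st();grab("wrist","w21.png"); crop("w21.png","w21c.png",200,100,400,300,3)
E
```

```text
{'time': 30.2, 'position': [0.5733, -0.0724, 0.0748], 'ee_rot': [179.9505, 0.009, 90.6691], 'force': [0.0359, -0.8962, -0.9643], 'opening': 0.0096, 'joint_positions': [-9.5067, 24.0023, 116.3951, -0.0002, 39.5522, -10.1756]}
```

View pics/w21c.png

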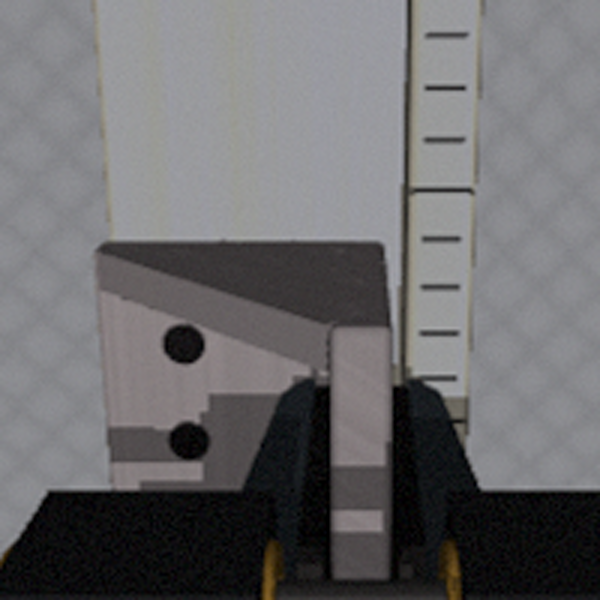

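>>> play_rows(deltas=[{"tx": 0, "ty": 0.2, "tz": 0.5, "twist": 0, "jaw": 1}, {"tx": 0, "ty": 0.1, "tz": 0.3, "twist": 0, "jaw": 1}, {"tx": 0, "ty": 0.1, "tz": 0.2, "twist": 0, "jaw": 1}, {"tx": 0, "ty": 0, "tz": 0.05, "twist": 0, "jaw": 1}, {"tx": 0, "ty": 0, "tz": 0, "twist": 0, "jaw": 1}])

```text
time: 30.75
position: [0.577, -0.0723, 0.0641]
ee_rot: [-180.0, -0.0, 90.7]
force: [-5.3, 0.9, 13.2]
opening: 0.01
```

```bash
python3 - <<'E'
from h import *
st()
E
```

```text
{'time': 30.75, 'position': [0.577, -0.0723, 0.0641], 'ee_rot': [-179.9733, -0.0023, 90.6912], 'force': [-5.3252, 0.8906, 13.1681], 'opening': 0.01, 'joint_positions': [-9.4361, 25.3383, 115.9439, -0.0039, 38.7445, -10.1242]}
```

Touching plate and fence. Release and rise.

>>> play_rows(deltas=[{"tx": 0, "ty": 0, "tz": -0.05, "twist": 0, "jaw": 0}, {"tx": 0, "ty": 0, "tz": 0, "twist": 0, "jaw": 0}, {"tx": 0, "ty": 0, "tz": 0, "twist": 0, "jaw": 0}, {"tx": 0, "ty": 0, "tz": 0, "twist": 0, "jaw": 0}, {"tx": 0, "ty": 0, "tz": 0, "twist": 0, "jaw": 0}])

```text
time: 31.25
position: [0.5768, -0.0722, 0.0638]
ee_rot: [-180.0, -0.0, 90.7]
force: [-0.2, -0.6, -0.2]
opening: 0.045
```

>>> play_rows(deltas=[{"tx": 0, "ty": 0, "tz": -2, "twist": 0, "jaw": 0}, {"tx": 0, "ty": 0, "tz": -4, "twist": 0, "jaw": 0}, {"tx": 0, "ty": 0, "tz": -4, "twist": 0, "jaw": 0}, {"tx": 0, "ty": 0, "tz": -4, "twist": 0, "jaw": 0}, {"tx": 0, "ty": 0, "tz": 0, "twist": 0, "jaw": 0}])

```text
time: 31.75
position: [0.5794, -0.0727, 0.2093]
ee_rot: [179.6, 0.1, 90.7]
force: [0.1, -0.2, -0.5]
opening: 0.0454
```

>>> play_rows(deltas=[{"tx": 4.3, "ty": -0.4, "tz": 0, "twist": 0, "jaw": 0}, {"tx": 4.3, "ty": -0.4, "tz": 0, "twist": 0, "jaw": 0}, {"tx": 4.3, "ty": -0.4, "tz": 0, "twist": 0, "jaw": 0}, {"tx": 4.3, "ty": -0.4, "tz": 0, "twist": 0, "jaw": 0}, {"tx": 4.3, "ty": -0.4, "tz": 0, "twist": 0, "jaw": 0}])

```text
time: 32.25
position: [0.5536, 0.1441, 0.2034]
ee_rot: [-180.0, 0.0, 90.7]
force: [1.1, -0.8, -0.9]
opening: 0.0458
```

```bash
python3 - <<'E'
from h import *
st();grab("wrist","w22.png"); grab("top","top22.png"); crop("top22.png","t22.png",190,115,470,260,2.8)
E
```

```text
{'time': 32.25, 'position': [0.5536, 0.1441, 0.2034], 'ee_rot': [-179.9774, 0.004, 90.6779], 'force': [1.0698, -0.7517, -0.8662], 'opening': 0.0458, 'joint_positions': [12.2569, 12.1449, 115.0888, 0.0008, 52.7893, 11.5785]}
```

View pics/w22.png

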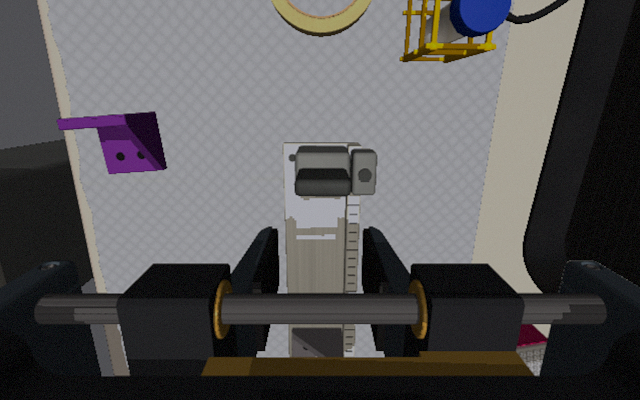

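View pics/t22.png

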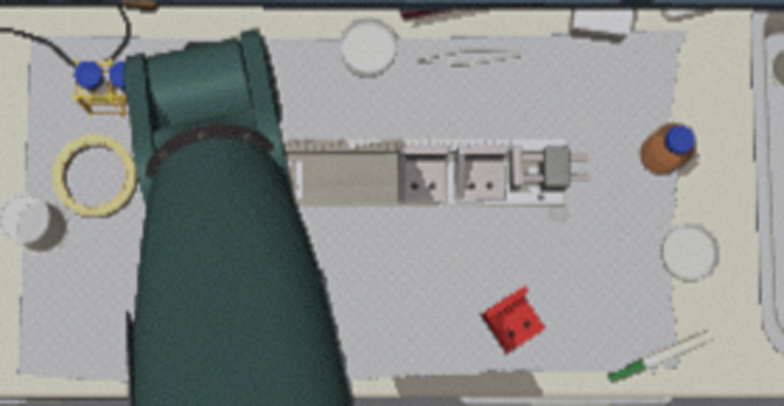

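```bash
python3 - <<'E'
from h import *
for v in (168,196): print(unproj("wrist",325,v,.111))
for v in (142,): print(unproj("wrist",320,v,.01))
crop("w22.png","w22c.png",270,130,390,220,6)
E
```

```text
[0.55702211 0.17759471 0.111     ]
[0.55736531 0.15589202 0.111     ]
[0.55311661 0.18432006 0.01      ]
```

View pics/w22c.png

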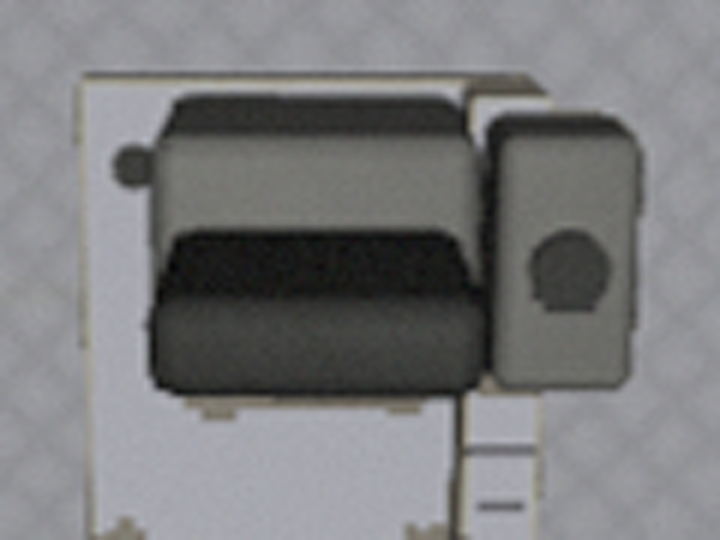

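>>> play_rows(deltas=[{"tx": 3, "ty": -0.1, "tz": 0, "twist": 0, "jaw": 1}, {"tx": 3.2, "ty": -0.1, "tz": 0, "twist": 0, "jaw": 1}, {"tx": 0, "ty": 0, "tz": 0, "twist": 0, "jaw": 1}, {"tx": 0, "ty": 0, "tz": 0, "twist": 0, "jaw": 1}, {"tx": 0, "ty": 0, "tz": 0, "twist": 0, "jaw": 1}])

```text
time: 32.85
position: [0.5514, 0.2035, 0.2035]
ee_rot: [-180.0, 0.0, 90.7]
force: [0.4, -0.6, 0.9]
opening: 0.0086
```

>>> play_rows(deltas=[{"tx": 0, "ty": 0, "tz": 3, "twist": 0, "jaw": 1}, {"tx": 0, "ty": 0, "tz": 3, "twist": 0, "jaw": 1}, {"tx": 0, "ty": 0, "tz": 3, "twist": 0, "jaw": 1}, {"tx": 0, "ty": 0, "tz": 1.5, "twist": 0, "jaw": 1}, {"tx": 0, "ty": 0, "tz": 0, "twist": 0, "jaw": 1}])

```text
time: 33.35
position: [0.5505, 0.2034, 0.0972]
ee_rot: [-179.8, 0.1, 90.6]
force: [-0.4, -0.6, -0.4]
opening: 0.0006
```

```bash
python3 - <<'E'
from h import *
st();grab("wrist","w23.png"); grab("scene","s23.png"); crop("s23.png","s23c.png",200,140,420,280,3.5)
E
```

```text
{'time': 33.35, 'position': [0.5505, 0.2034, 0.0972], 'ee_rot': [-179.8187, 0.0581, 90.637], 'force': [-0.4073, -0.6094, -0.4154], 'opening': 0.0006, 'joint_positions': [18.0019, 22.5912, 115.1288, -0.002, 42.4704, 17.3665]}
```

View pics/s23c.png

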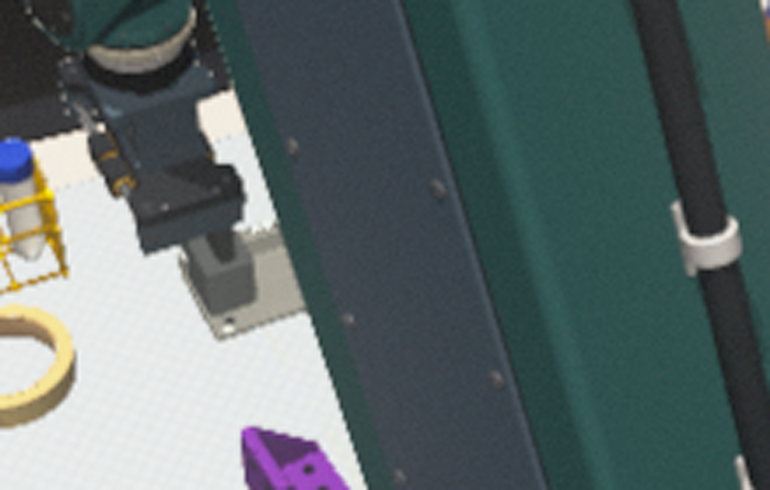

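View pics/w23.png

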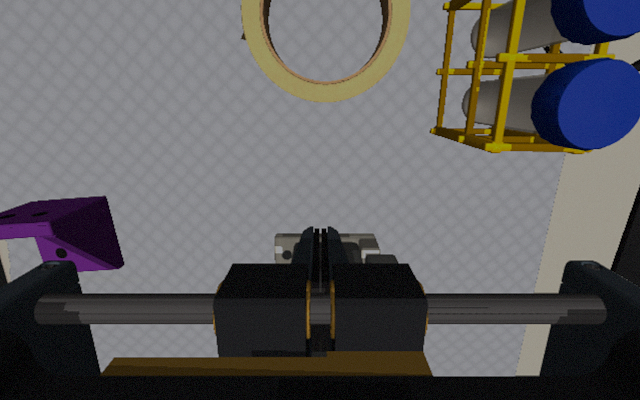

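>>> play_rows(deltas=[{"tx": -0.8, "ty": 0, "tz": 0, "twist": 0, "jaw": 1}, {"tx": -0.5, "ty": 0, "tz": 0, "twist": 0, "jaw": 1}, {"tx": -0.3, "ty": 0, "tz": 0, "twist": 0, "jaw": 1}, {"tx": -0.3, "ty": 0, "tz": 0, "twist": 0, "jaw": 1}, {"tx": -0.3, "ty": 0, "tz": 0, "twist": 0, "jaw": 1}])

```text
time: 33.95
position: [0.552, 0.1827, 0.0996]
ee_rot: [180.0, -0.1, 90.7]
force: [-3.5, 7.0, 4.9]
opening: 0.0008
```

>>> play_rows(deltas=[{"tx": -1, "ty": 0, "tz": 0, "twist": 0, "jaw": 1}, {"tx": -1, "ty": 0, "tz": 0, "twist": 0, "jaw": 1}, {"tx": -1, "ty": 0, "tz": 0, "twist": 0, "jaw": 1}, {"tx": -1, "ty": 0, "tz": 0, "twist": 0, "jaw": 1}, {"tx": 0, "ty": 0, "tz": 0, "twist": 0, "jaw": 1}])

```text
time: 34.45
position: [0.5525, 0.1419, 0.0993]
ee_rot: [180.0, -0.0, 90.6]
force: [-0.8, -1.2, -0.0]
opening: 0.0003
```

```bash
python3 - <<'E'
from h import *
st();grab("wrist","w24.png")
E
```

```text
{'time': 34.45, 'position': [0.5525, 0.1419, 0.0993], 'ee_rot': [179.9685, -0.0177, 90.6426], 'force': [-0.7829, -1.1541, -0.0164], 'opening': 0.0003, 'joint_positions': [12.0571, 21.0932, 117.1228, 0.0167, 41.7496, 11.4019]}
```

View pics/w24.png

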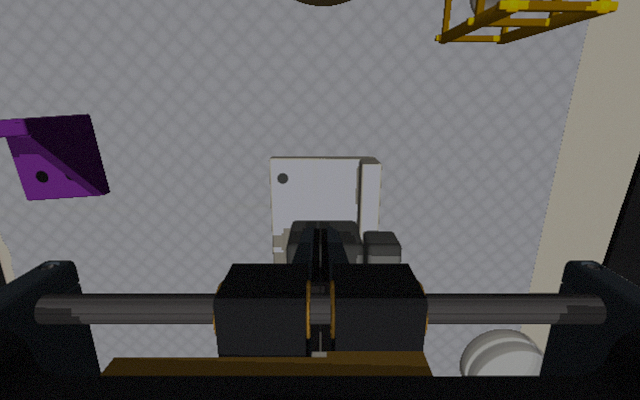

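>>> play_rows(deltas=[{"tx": -1, "ty": 0, "tz": 0, "twist": 0, "jaw": 1}, {"tx": -1, "ty": 0, "tz": 0, "twist": 0, "jaw": 1}, {"tx": -1, "ty": 0, "tz": 0, "twist": 0, "jaw": 1}, {"tx": -1, "ty": 0, "tz": 0, "twist": 0, "jaw": 1}, {"tx": -1, "ty": 0, "tz": 0, "twist": 0, "jaw": 1}])

```text
time: 35.0
position: [0.5528, 0.0928, 0.0991]
ee_rot: [180.0, -0.0, 90.7]
force: [-2.0, 7.3, 4.1]
opening: 0.0001
```

>>> play_rows(deltas=[{"tx": -1, "ty": 0, "tz": 0, "twist": 0, "jaw": 1}, {"tx": -1, "ty": 0, "tz": 0, "twist": 0, "jaw": 1}, {"tx": -1, "ty": 0, "tz": 0, "twist": 0, "jaw": 1}, {"tx": -1, "ty": 0, "tz": 0, "twist": 0, "jaw": 1}, {"tx": -1, "ty": 0, "tz": 0, "twist": 0, "jaw": 1}])

```text
time: 35.5
position: [0.5533, 0.0427, 0.0991]
ee_rot: [-180.0, -0.0, 90.7]
force: [-3.2, 7.3, 4.5]
opening: 0.0003
```

>>> play_rows(deltas=[{"tx": -0.8, "ty": 0, "tz": 0, "twist": 0, "jaw": 1}, {"tx": -0.8, "ty": 0, "tz": 0, "twist": 0, "jaw": 1}, {"tx": -0.6, "ty": 0, "tz": 0, "twist": 0, "jaw": 1}, {"tx": -0.5, "ty": 0, "tz": 0, "twist": 0, "jaw": 1}, {"tx": -0.3, "ty": 0, "tz": 0, "twist": 0, "jaw": 1}])

```text
time: 36.0
position: [0.5537, 0.0127, 0.0991]
ee_rot: [-180.0, -0.0, 90.7]
force: [-2.6, 7.3, 6.1]
opening: 0.0005
```

```bash
python3 - <<'E'
from h import *
st();grab("top","top25.png"); crop("top25.png","t25.png",250,145,420,205,4.6)
E
```

```text
{'time': 36.0, 'position': [0.5537, 0.0127, 0.0991], 'ee_rot': [-179.9745, -0.0384, 90.6707], 'force': [-2.5906, 7.2791, 6.0632], 'opening': 0.0005, 'joint_positions': [-1.1099, 19.8964, 118.9812, 0.0571, 41.1491, -1.8236]}
```

View pics/t25.png

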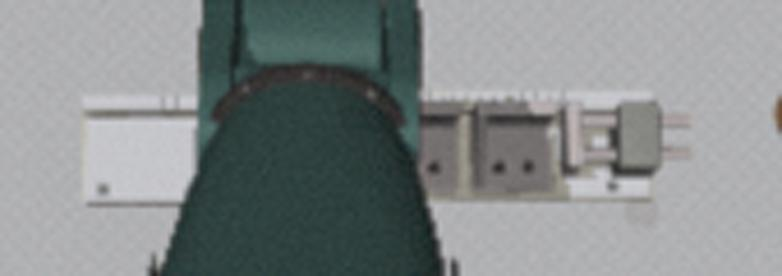

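>>> play_rows(deltas=[{"tx": -0.5, "ty": 0, "tz": 0, "twist": 0, "jaw": 1}, {"tx": -0.5, "ty": 0, "tz": 0, "twist": 0, "jaw": 1}, {"tx": -0.5, "ty": 0, "tz": 0, "twist": 0, "jaw": 1}, {"tx": -0.5, "ty": 0, "tz": 0, "twist": 0, "jaw": 1}, {"tx": -0.4, "ty": 0, "tz": 0, "twist": 0, "jaw": 1}])

```text
time: 36.55
position: [0.5539, -0.0109, 0.0991]
ee_rot: [-180.0, -0.1, 90.7]
force: [-2.6, 9.7, 5.6]
opening: 0.0004
```

```bash
python3 - <<'E'
from h import *
st();grab("top","top26.png"); crop("top26.png","t26.png",330,145,420,205,8)
crop("top25.png","t25.png",330,145,420,205,8)
E
```

```text
{'time': 36.55, 'position': [0.5539, -0.0109, 0.0991], 'ee_rot': [-179.9667, -0.0562, 90.6762], 'force': [-2.6447, 9.6806, 5.583], 'opening': 0.0004, 'joint_positions': [-3.5666, 19.9185, 118.9559, 0.0813, 41.1629, -4.3041]}
```

View pics/t26.png

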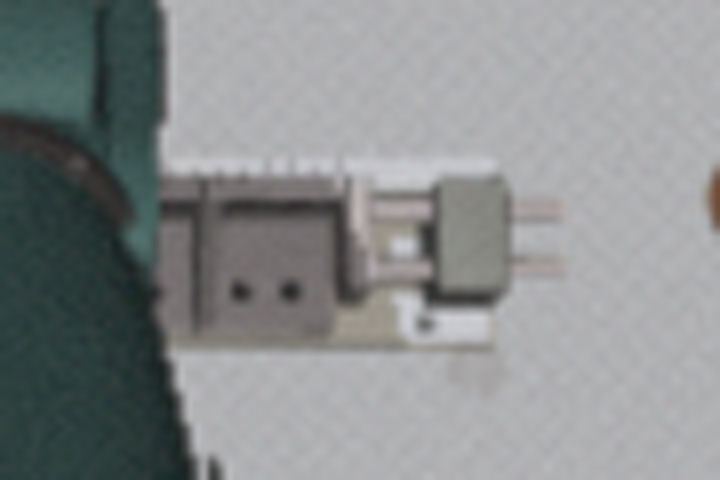

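View pics/t25.png

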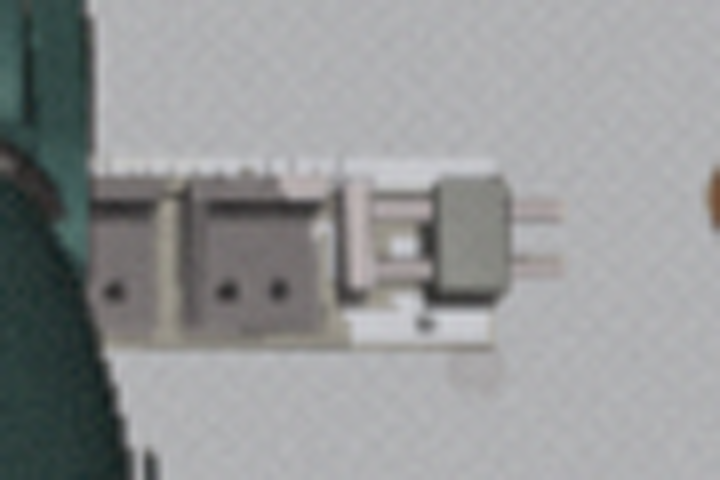

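>>> play_rows(deltas=[{"tx": -0.3, "ty": 0, "tz": 0, "twist": 0, "jaw": 1}, {"tx": -0.3, "ty": 0, "tz": 0, "twist": 0, "jaw": 1}, {"tx": -0.2, "ty": 0, "tz": 0, "twist": 0, "jaw": 1}, {"tx": -0.1, "ty": 0, "tz": 0, "twist": 0, "jaw": 1}, {"tx": -0.1, "ty": 0, "tz": 0, "twist": 0, "jaw": 1}])

```text
time: 37.1
position: [0.554, -0.0204, 0.0991]
ee_rot: [-180.0, -0.1, 90.7]
force: [-2.1, 14.0, 6.1]
opening: 0.0004
```

```bash
python3 - <<'E'
from h import *
st();grab("top","top27.png"); crop("top27.png","t27.png",330,145,420,205,8)
E
```

```text
{'time': 37.1, 'position': [0.554, -0.0204, 0.0991], 'ee_rot': [-179.9655, -0.0842, 90.6676], 'force': [-2.0663, 14.0032, 6.0548], 'opening': 0.0004, 'joint_positions': [-4.5597, 19.9475, 118.9101, 0.1225, 41.1845, -5.3195]}
```

View pics/t27.png

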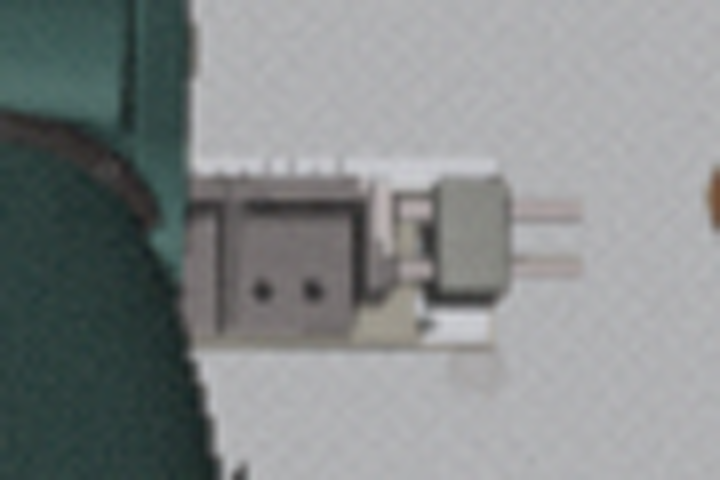

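>>> play_rows(deltas=[{"tx": -0.1, "ty": 0, "tz": 0, "twist": 0, "jaw": 1}, {"tx": -0.1, "ty": 0, "tz": 0, "twist": 0, "jaw": 1}, {"tx": 0, "ty": 0, "tz": 0, "twist": 0, "jaw": 1}, {"tx": 0, "ty": 0, "tz": 0, "twist": 0, "jaw": 1}, {"tx": 0, "ty": 0, "tz": 0, "twist": 0, "jaw": 1}])

```text
time: 37.65
position: [0.554, -0.0224, 0.0991]
ee_rot: [-180.0, -0.1, 90.7]
force: [-2.0, 12.8, 5.8]
opening: 0.0003
```

>>> play_rows(deltas=[{"tx": 0.5, "ty": 0, "tz": 0, "twist": 0, "jaw": 1}, {"tx": 1, "ty": 0, "tz": 0, "twist": 0, "jaw": 1}, {"tx": 2, "ty": 0, "tz": 0, "twist": 0, "jaw": 1}, {"tx": 2, "ty": 0, "tz": -2, "twist": 0, "jaw": 1}, {"tx": 2, "ty": 0, "tz": -3, "twist": 0, "jaw": 1}])

```text
time: 38.15
position: [0.5521, 0.0526, 0.1481]
ee_rot: [-179.8, 0.0, 90.7]
force: [0.7, -0.6, -0.0]
opening: 0.0002
```

>>> play_rows(deltas=[{"tx": 4, "ty": 0, "tz": -4, "twist": 0, "jaw": 1}, {"tx": 4, "ty": 0, "tz": -3, "twist": 0, "jaw": 1}, {"tx": 4, "ty": 0, "tz": 0, "twist": 0, "jaw": 1}, {"tx": 4, "ty": 0, "tz": 0, "twist": 0, "jaw": 1}, {"tx": 4, "ty": 0, "tz": 0, "twist": 0, "jaw": 1}])

```text
time: 38.65
position: [0.5505, 0.249, 0.2146]
ee_rot: [180.0, -0.0, 90.7]
force: [1.2, 0.8, -0.1]
opening: 0.0001
```

```bash
python3 - <<'E'
from h import *
st();grab("top","top28.png"); crop("top28.png","t28.png",325,145,425,205,8); grab("scene","s28.png"); grab("wrist","w28.png")
E
```

```text
{'time': 38.65, 'position': [0.5505, 0.249, 0.2146], 'ee_rot': [179.964, -0.0023, 90.7024], 'force': [1.2278, 0.8462, -0.0664], 'opening': 0.0001, 'joint_positions': [22.1291, 14.154, 111.1518, -0.0135, 54.6598, 21.4344]}
```

View pics/t28.png

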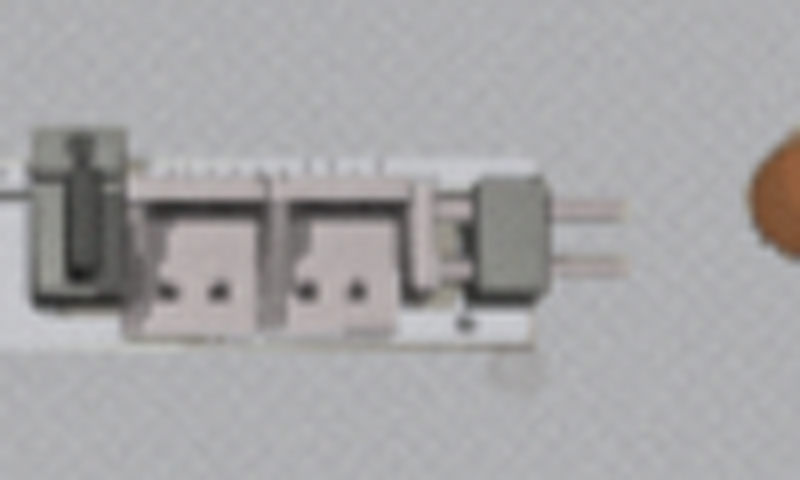

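View pics/top28.png

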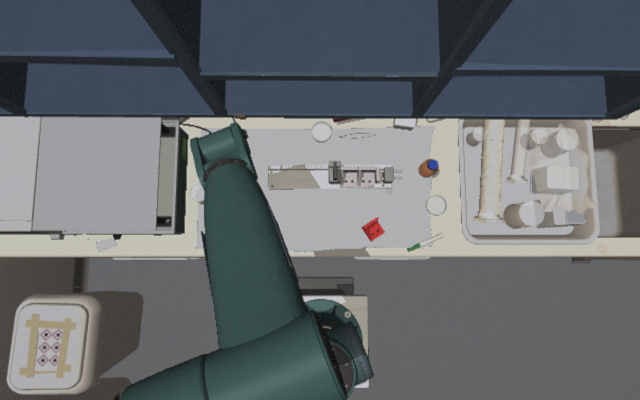

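```bash
python3 - <<'E'
from h import *
st(); print(robot.sign_off())
E
```

```text
{'time': 38.8, 'position': [0.5505, 0.2489, 0.2141], 'ee_rot': [-179.9984, 0.0096, 90.8608], 'force': [-0.551, -0.3954, 0.2471], 'opening': 0.0006, 'joint_positions': [22.1281, 14.201, 111.1539, -0.0103, 54.6501, 21.2733]}
the job is handed in; nothing more can be done
None
```

I found two steel brackets on the bench and put both in the channel. The job is handed in at 38.8 s; sign-off reports no verdict.

- **Brackets:** the right-hand one went straight in. The mirrored one was rolled on to its other leg against the front edge of the gauge's base plate, turned half round and placed next to it. I left the red and purple look-alikes where they were.
- **Jaw:** I slid it to the right until the anvil was pressed in, then backed the gripper off.

In the last overhead picture both brackets sit flush with the fence, webs to the left, touching each other, the jaw and the anvil. The anvil rods stood out about 9 mm further than at the start. That is a pixel estimate, good to about 1–2 mm, and inside the 4–16 mm window. The bottle and dish looked unmoved. The arm hid the beaker in that last picture, but I had not touched it, and the force reading on the tool was about zero.

The wrist camera put the gauge 2–4 mm off in x compared with where the bracket met the fence. I went by contact with the fence and plate for the final placing.

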